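# Tighten the carton clamp with its loose crank

### The job

The little gift carton standing in the bench clamp has to be held while its glue sets. Take the loose crank from the rubber mat, fit it fully down onto the clamp's square shaft without forcing it, and wind it clockwise (seen from above) until the pad holds the carton firmly but does not crush it. Then lift the crank straight off and lay it flat back on the mat; leave the ribbon roll and the tin beside them where they are.

Things in the scene. Friction and masses are not known exactly. Their poses are not given: they have to be found in the camera images.
- crank_hub (a point): Centre of the loose crank's hub, half-way up. Hub: upright square steel block 30 x 30 mm, 40 mm high (underside 20 mm below this point). Axes: x along the bar to the knob, z up. Beside the hub the bar is 20 mm wide and 9 mm high, so grip the hub along y, fingertips down beside the bar. Square socket in the underside: 18 x 18 mm, 27 mm deep, sides parallel to the hub's.
- crank_knob (a point): Centre of the crank's black round knob, 60 mm along +x from the hub's axis and 30 mm above the crank's underside. 22 mm in diameter, it spans 11 to 48 mm above the underside and spins freely on its upright pin, so a gripper can hold it and go round without turning itself.
- crank: The whole crank: flat steel bar with a square hub at one end and a round knob at the other, both upright, 160 to 250 g, lying flat on the mat, knob up. Origin on the hub's axis at the underside, axes as crank_hub. Pressing it on the square with more than 50 N before the square has entered the socket counts as forcing.
- shaft_seat (a point): On the upright drive shaft's axis, top of the 34 mm collar where the hub's underside rests when fully home (74 mm above the table). Above it the shaft is 16 mm square for 18 mm, then a round tapered pilot, 16 mm across, 6.5 mm long. Axes: the clamp's (y to the carton, z up), NOT the square's. The square's angle varies and is not measured: feel for it (see point shaft_top).
- shaft_top (a point): Tip of the shaft's pilot, 24.5 mm above shaft_seat, same axes. To fit: lower the socket over the pilot until it rests on the square, keep a few newtons on it and turn the crank slowly, an eighth of a turn either way finds it, until it drops 18 mm to the collar. The shaft resists turning with about 0.15 N m.
- clamp: The whole bench clamp, fixed to the table: base 100 x 238 x 12 mm, gear housing 70 x 70 mm and 70 mm high round the shaft, moving jaw, fixed jaw with its face 160 mm along y from the shaft. Origin on the table under the shaft's axis, y to the carton. Clockwise from above closes it, 6 mm per radian. When the crank is let go it holds by friction, 15 to 25 N on the pad.
- pad: Rubber pad on the moving jaw, 56 mm wide, 44 high, 8 thick; origin at the centre of its face, y to the carton. Sprung: sinks 1 mm per 14 N, at most 9 mm. The carton is well held from 10 N and crushed above 120 N. At the moving knob the idle drag is about 3 N and each newton more is 10 N on the pad; at a standstill friction can hide 2.5 N. Load comes after 18 to 36 mm.
- sample_box: The gift carton with a small bow, 50 mm wide, 62 mm long (along the clamp), 55 mm high without the bow, 50 g, standing loose on the clamp's base between the pad and the fixed jaw; winding slides it against the fixed jaw. Origin at the centre of its underside.
- mat: Thin dark rubber mat, 150 x 110 x 3 mm, fixed on the table; origin at the centre of its underside, x along its long side.
- ribbon_roll: Bystander: small ribbon roll lying flat, 54 mm across, 14 mm high; origin at the centre of its underside.
- small_tin: Bystander: round lidded tin, 66 mm across, 57 mm high; origin at the centre of its underside.
Not all that is in view belongs to the job. Several things have the shape of the crank; the one meant has the colours described above.

How it is judged (in metres and radians):
On the way, in this order (a step that is already met when the one before it is completed fails the run):
1. the crank is fully down on the shaft: hub on the collar within 4 mm, on the axis within 4 mm and upright (horizontal distance between crank_hub and shaft_seat below 0.004 m and z of crank_hub in the frame of shaft_seat below 0.024 m and angle between crank_hub's own z axis and vertical below 0.12 rad), for 0.2 s.
2. with the crank still fully on the shaft, the pad presses on the carton with more than 10 N (all of step 1 and contact force between pad and sample_box above 10 N), for 0.2 s.
At the end, for the whole second after the job is handed in: The pad still presses the upright carton with more than 8 N, and the crank lies flat and at rest on the mat (tilt under 0.1 rad), knob up, with its hub within the mat's outline (contact force between pad and sample_box above 8 N and angle between sample_box's own z axis and vertical below 0.15 rad and x of crank_hub in the frame of mat between -0.075 and 0.075 m and y of crank_hub in the frame of mat between -0.055 and 0.055 m and z of crank_hub in the frame of mat between 0.015 and 0.028 m and angle between crank_hub's own z axis and vertical below 0.1 rad and z of crank_knob in the frame of mat below 0.045 m and linear speed of crank below 0.02 m/s); the robot touches nothing.
It fails at once if the crank is forced: more than 50 N between crank and clamp while the hub is still more than 14 mm above the collar (the square has not entered) (z of crank_hub in the frame of shaft_seat above 0.034 m and contact force between crank and clamp above 50 N).
It fails at once if the carton is crushed: more than 120 N from the pad (contact force between pad and sample_box above 120 N).
It fails at once if a bystander (ribbon roll, tin) is moved by more than 25 mm (distance of any of ribbon_roll, small_tin from where it was at the start of the episode above 0.025 m).
It also fails if it takes over 72 s, if anything falls off the work surface, if the arm or the gripper's body presses on something with over 40 N, if the wrist force passes 120 N, or if a joint passes its speed limit or range.

### The arm

A 7-joint arm with a two-finger parallel gripper is mounted at the origin on the work surface; the furniture and walls round the work are solid. World frame = base frame: x ahead of the robot, y to its left, z up, the work surface at z = 0. Lengths are in mm, angles in rad, forces in N, time in s.
With the tool pointing down it reaches from about 400 to 875 mm from the base axis. Payload 4.4 kg.
Tool frame: the origin (TCP) lies midway between the tips of the shut fingers; the grasp point (between the pads) lies 19 mm behind it; z points along the fingers, y is the direction in which the jaws open and shut (so a half turn about z gives the same grasp; the last joint's range is limited). The gripper opens to 85 mm and grips with 20 to 120 N. Pads are 22 mm wide; open, the fingers measure 114 mm over their backs; the gripper's body (76 mm by 85 mm) begins 54 mm behind the grasp point. The pads swing forward as they close: fully open they stand 13 mm farther back than shut.
Start: joints at [-1.239, 0.628, 0.038, 1.517, -0.027, 0.996, -0.02], TCP at [251.782, 599.27, 208.613] pointing down, gripper open.
Joint ranges: [-3.06, 3.06], [-0.37, 2.12], [-1.25, 1.32], [0.18, 2.47], [-1.1, 4.24], [0.23, 1.98], [-2.94, 2.94]. Speed limits (rad/s): [2.57, 2.57, 3.14, 3.14, 3.14, 3.14, 3.14].

### API

Orientations are given as [roll, pitch, yaw] about the fixed x, y, z axes, in that order (R = Rz(yaw) Ry(pitch) Rx(roll)).
In Python, from cell import ctrl, vision gives the robot as it stands.
- The arm moves only by the tool play_rows, never from a script. Its arguments are lists of equal length, an entry for each row: "slide": the shift along the tool's x, y, z in mm, a list of three; "turn": the turn about the tool's z in rad; "fingers": the opening, from 0 (shut) to 1 (fully open). A call has 1 to 5 rows; each row is the pose to reach, as a shift and turn from the pose measured when the call began, along the tool's axes at that moment; what a row does not reach only later rows make up. A row lasts 1/8 s, in which the tool goes at most 62.5 mm and 10.7 degrees, less where a joint would pass 70% of its speed; a pose out of reach is approached as far as the arm can. A call with a gripper value outside its range is refused whole. The fingers move at their own pace and stop on an object; the grip force is fixed at half the most. Time passes only in rows, so rows that repeat a pose let the fingers close. It gives the time, the measured TCP pose, the force and the opening at its end, in the units of the state.
- ctrl.read_state(): the state, without advancing time (a new reading comes with each control period).
- vision.get_image(name): name is "side" or "top" or "wrist"; returns (picture, depth): 384x512x3 uint8, blue, green, red; 384x512 float32, mm along the optical axis (not along the pixel's ray), 0 where there is no reading.
- vision.camera_params(name): a dict with "fx", "fy", "cx", "cy" (pixels), "dist_coeffs" ([k1, k2, p1, p2, k3] as OpenCV has them; the pictures are not rectified), "position" and "rotation" of the camera in the world. Camera axes: x right, y up, looking along -z (the intrinsics and any distortion apply to the point x, -y, -z); pixel columns grow to the right and rows downward; lengths in mm; the calibration is good to about 2 mm. A picture is of the moment at which its call begins: read the wrist's pose just before it. camera_params takes no time and is no camera call; for the wrist camera it gives the pose at the moment of the call.
- ctrl.finish_job(): hands the job in, once; it reports no verdict.
The state is a dict: "clock": time; "qpos": joint angles; "qd": joint speeds; "tau": joint torques, N m; "eef_pos": TCP position; "tool_rot": TCP orientation; "force": force on the tool from outside, world axes, zero at the start; "torque": the same for the moment, N m; "width": finger opening in mm.
Only numpy, scipy, OpenCV 4.12 (cv2) and the standard library are available. Lean on these libraries where they do the work, as an engineer would, in place of code of your own. Each camera call takes 0.05 s, during which the arm holds its last target.

## Working session

There is one attempt and no reset: what is moved stays moved. The work goes in short steps, Python scripts to look and compute and a tool call to move; the robot and the scene stay as the last step left them, time stands still between calls to the robot, and variables do not carry over. Pictures are saved under pics/ and viewed, and the job is handed in when it is done.

Besides the shell and the picture viewer there is one more tool, called as name(argument=value, ...) on one line, values as JSON. play_rows: Moves the arm, as the interface text tells. Its arguments: {"type":"object","properties":{"slide":{"type":"array"},"turn":{"type":"array"},"fingers":{"type":"array"}},"required":["slide","turn","fingers"]}

```bash
ls; mkdir -p pics
cat > h.py <<'E'
import numpy as np, cv2, json
from cell import ctrl, vision
def snap(n,tag):
    p=vision.camera_params(n); im,d=vision.get_image(n)
    cv2.imwrite(f'pics/{tag}.png',im); np.savez(f'pics/{tag}.npz',im=im,d=d,**{k:np.array(v) for k,v in p.items()})
def load(tag): return np.load(f'pics/{tag}.npz')
def px(z,u,v,depth=None,h=None):
    K=np.array([[z['fx'],0,z['cx']],[0,z['fy'],z['cy']],[0,0,1]],float)
    q=cv2.undistortPoints(np.array([[[u,v]]],float),K,z['dist_coeffs'].astype(float))[0,0]
    r=np.array([q[0],-q[1],-1.0]); R=z['rotation']; R=R if R.shape==(3,3) else None
    w=R@r; o=z['position']
    if h is not None: return o+w*((h-o[2])/w[2])
    if depth is None: depth=z['d'][int(round(v)),int(round(u))]
    return o+w*depth
def crop(tag,u0,v0,u1,v1,s,out):
    im=load(tag)['im'][v0:v1,u0:u1]; cv2.imwrite(f'pics/{out}.png',cv2.resize(im,None,fx=s,fy=s,interpolation=cv2.INTER_CUBIC))
E
python3 - <<'E'
from h import *
for n in ['top','side','wrist']: snap(n,n+'0')
z=load('top0'); print({k:z[k] for k in z.files if k not in('im','d')})
s=ctrl.read_state(); print(s)
E
```

```text
pics
{'fx': array(365.38661186), 'fy': array(365.38661186), 'cx': array(255.86225558), 'cy': array(189.68206539), 'dist_coeffs': array([-0.07129222,  0.        ,  0.        ,  0.        ,  0.        ]), 'position': array([ 351.89176499, -341.78217052, 1140.67514622]), 'rotation': array([ 0.04980784, -0.011591  , -1.55638356])}
{'clock': 0.15, 'qpos': array([-1.2387882 ,  0.62915096,  0.03846301,  1.51815477, -0.02697356,
        0.99626801, -0.01997999]), 'qd': array([-3.48109314e-04, -1.63409450e-03, -1.40797522e-03, -4.42951265e-03,
       -9.86504497e-04,  2.09930416e-03,  4.25757519e-05]), 'tau': array([ 2.32851889e-03, -5.63804591e+01,  1.22794814e+00, -1.93650413e+01,
        1.11131908e-02,  7.38555857e-03,  8.15374051e-06]), 'eef_pos': array([251.59826379, 598.78049797, 207.88414218]), 'tool_rot': array([-3.14013037e+00,  3.88201047e-05,  2.74380675e+00]), 'force': array([-0.50402003,  0.10150099, -0.62493401]), 'torque': array([-0.00612603,  0.03396679, -0.0068655 ]), 'width': 85.27767773621777}
```

Run:
```python
import re
s=open('h.py').read()
s=s.replace("R=z['rotation']; R=R if R.shape==(3,3) else None","R=z['rotation']; R=R if R.shape==(3,3) else Rotation.from_euler('xyz',R).as_matrix()").replace("import numpy","from scipy.spatial.transform import Rotation\nimport numpy",1)
open('h.py','w').write(s)
```

```text
(no output)
```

View pics/top0.png

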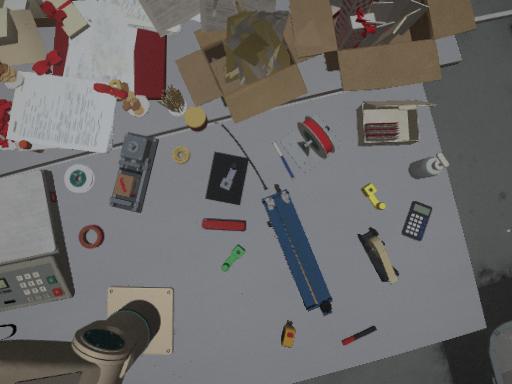

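View pics/side0.png

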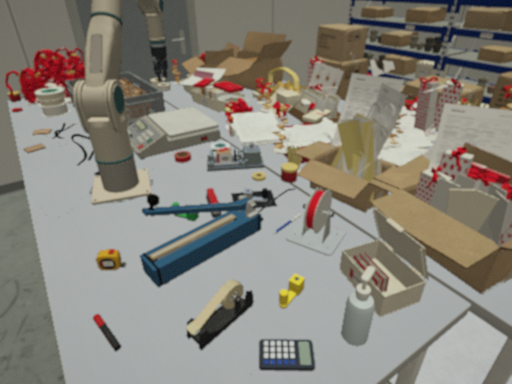

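View pics/wrist0.png

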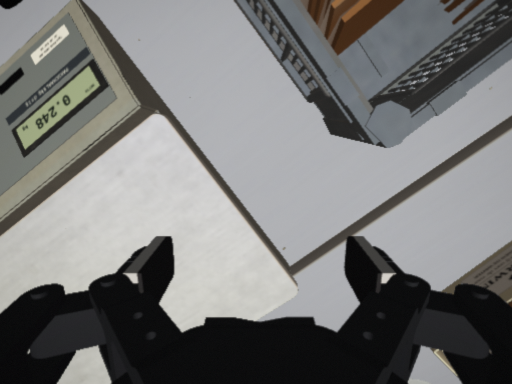

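Crank-shaped candidates in the top view are the steel/black one on the dark mat (230,178), the green one (233,258) and the yellow one (373,196). The steel one with the black knob on the mat fits the description. I'll confirm it in a crop.

Run:
```python
from h import *
crop('top0',190,135,270,215,8,'t_mat'); crop('top0',95,120,195,220,6,'t_clamp')
z=load('top0')
for u,v,h in [(140,320,0),(230,178,3),(133,146,70),(125,184,60),(181,155,14),(195,118,57),(233,258,0)]:
    print(u,v,px(z,u,v,h=h).round(1),px(z,u,v).round(1))
```

```text
140 320 [-2.4  0.4  0. ] [ 45.  -45.4 152.7]
230 178 [ 444.1 -272.9    3. ] [ 443.2 -273.6   14.4]
133 146 [529.8  13.   70. ] [525.6   4.8  94.8]
125 184 [417.   36.6  60. ] [416.7  34.3  66.5]
181 155 [ 512.6 -119.9   14. ] [ 514.9 -116.8   -1.8]
195 118 [ 619.2 -167.4   57. ] [ 619.4 -167.3   56. ]
233 258 [ 195.6 -286.3    0. ] [ 196.9 -286.8    9.6]
```

View pics/t_mat.png

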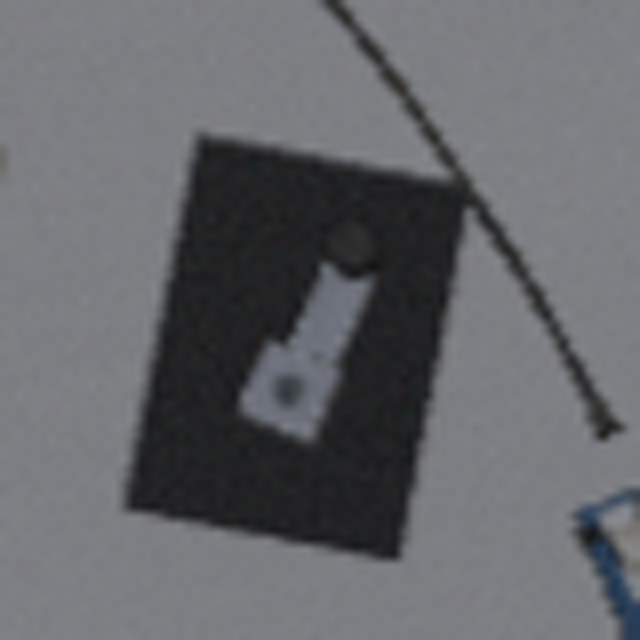

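View pics/t_clamp.png

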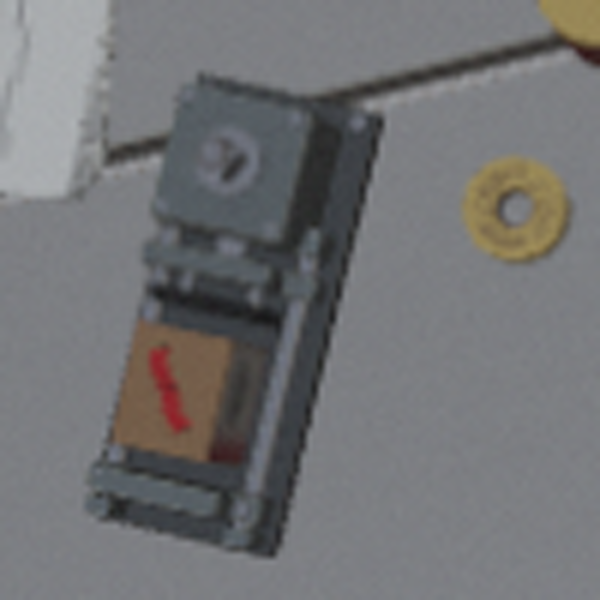

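The crop confirms it: light steel bar and hub at about (226,184), black knob at (234,166), on the mat. The shaft is on the clamp at about (133,147).

Run:
```python
from h import *
z=load('top0')
f=lambda cu,cv,u0,v0,s,h: px(z,u0+(cu+.5)/s-.5,v0+(cv+.5)/s-.5,h=h).round(1)
hub=f(289,390,190,135,8,43);kn=f(352,247,190,135,8,51)
print('hub',hub,'knob',kn,np.linalg.norm((hub-kn)[:2]),np.arctan2(*(kn-hub)[1::-1]))
m=[f(a,b,190,135,8,3) for a,b in [(200,135),(468,185),(400,557),(127,508)]];print(m,sum(m)/4)
print('shaft',f(228,160,95,120,6,74))
print('hous',[f(a,b,95,120,6,70) for a,b in [(198,82),(308,108),(285,240),(158,215)]])
print('box',[f(a,b,95,120,6,55) for a,b in [(137,322),(230,335),(212,460),(112,443)]])
s=ctrl.read_state();R=Rotation.from_euler('xyz',s['tool_rot']).as_matrix();print(R)
w=vision.camera_params('wrist');Rw=Rotation.from_euler('xyz',w['rotation']).as_matrix()
print('cam in tool',R.T@(w['position']-s['eef_pos']),R.T@Rw,w['fx'],w['cx'],w['cy'])
```

```text
hub [ 424.6 -262.6   43. ] knob [ 478.1 -285.8   51. ] 58.31372051241457 -0.40917007587662424
[array([ 526.9, -222.9,    3. ]), array([ 508.8, -328.3,    3. ]), array([ 362.9, -304.1,    3. ]), array([ 380.3, -197.5,    3. ])] [ 444.725 -263.2      3.   ]
shaft [528.3  12.9  74. ]
hous [array([567.9,  30.8,  70. ]), array([555.4, -24.8,  70. ]), array([489.5, -15.6,  70. ]), array([501.2,  48.4,  70. ])]
box [array([449.3,  62.5,  55. ]), array([443.4,  15.1,  55. ]), array([380.9,  22.2,  55. ]), array([388.6,  73.1,  55. ])]
[[-9.21920946e-01  3.87377707e-01 -5.30666414e-04]
 [ 3.87378069e-01  9.21919939e-01 -1.36314517e-03]
 [-3.88201047e-05 -1.46228062e-03 -9.99998930e-01]]
cam in tool [  63.89412735    0.86002265 -165.48083026] [[-1.32631706e-03  9.65992095e-01  2.58568199e-01]
 [ 9.99999018e-01  1.39797491e-03 -9.32711530e-05]
 [-4.51571053e-04  2.58567822e-01 -9.65993001e-01]] 284.56872486327785 259.0982551808222 193.54028471231948
```

```bash
cat >> h.py <<'E'
def go(*targets):
    """targets: (x,y,z,yaw)"""
    s=ctrl.read_state();R=Rotation.from_euler('xyz',s['tool_rot']).as_matrix()
    print('t',round(s['clock'],2),'pos',s['eef_pos'].round(1),'rot',s['tool_rot'].round(4),'F',s['force'].round(1),'w',round(s['width'],1))
    for t in targets:
        d=R.T@(np.array(t[:3])-s['eef_pos']); dy=(s['tool_rot'][2]-t[3]+np.pi)%(2*np.pi)-np.pi
        print(t,'slide',d.round(1).tolist(),'turn',round(dy,3))
E
python3 - <<'E'
from h import *
go((251,599,250,2.744),(528,13,240,2.744))
E
```

```text
t 0.15 pos [251.6 598.8 207.9] rot [-3.1401  0.      2.7438] F [-0.5  0.1 -0.6] w 85.3
(251, 599, 250, 2.744) slide [0.6, -0.1, -42.1] turn -0.0
(528, 13, 240, 2.744) slide [-481.7, -433.0, -31.5] turn -0.0
```

play_rows(slide=[[0,0,-40],[-482,-433,-40],[-482,-433,-40],[-482,-433,-35],[-482,-433,-32]], turn=[0,0,0,0,0], fingers=[1,1,1,1,1])

```text
clock: 0.78
eef_pos: [359.0, 370.8, 246.5]
tool_rot: [-3.14, 0.0, 2.744]
force: [1.4, 0.4, -0.1]
width: 85.2
```

play_rows(slide=[[-294,-265,6],[-294,-265,6],[-294,-265,6],[-294,-265,6],[-294,-265,6]], turn=[0,0,0,0,0], fingers=[1,1,1,1,1])

```text
clock: 1.4
eef_pos: [491.7, 88.1, 242.2]
tool_rot: [-3.141, 0.0, 2.744]
force: [0.3, 1.0, 0.6]
width: 85.3
```

Run:
```python
from h import *
go((528,13,240,2.744))
```

```text
t 1.4 pos [491.7  88.1 242.2] rot [-3.1406e+00  4.0000e-04  2.7442e+00] F [0.3 1.  0.6] w 85.3
(528, 13, 240, 2.744) slide [-62.6, -55.2, 2.3] turn 0.0
```

play_rows(slide=[[-63,-55,2],[-63,-55,2],[-63,-55,2],[-63,-55,2]], turn=[0,0,0,0], fingers=[1,1,1,1])

```text
clock: 1.9
eef_pos: [527.8, 14.7, 240.0]
tool_rot: [-3.141, -0.001, 2.746]
force: [-0.6, 0.9, 0.1]
width: 84.9
```

Run:
```python
from h import *
snap('wrist','w1')
go((425,-262,240,2.73))
```

```text
t 1.95 pos [527.8  15.  240.1] rot [-3.1412e+00 -7.0000e-04  2.7468e+00] F [-0.4 -0.5 -0.2] w 85.6
(425, -262, 240, 2.73) slide [-11.6, -295.3, 0.2] turn 0.017
```

View pics/w1.png

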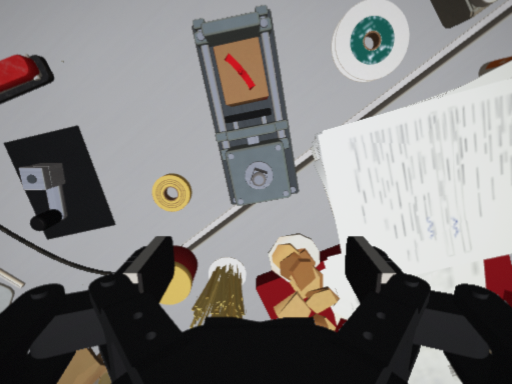

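Run:
```python
from h import *
crop('w1',210,120,310,210,8,'w1c')
```

```text
(no output)
```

View pics/w1c.png

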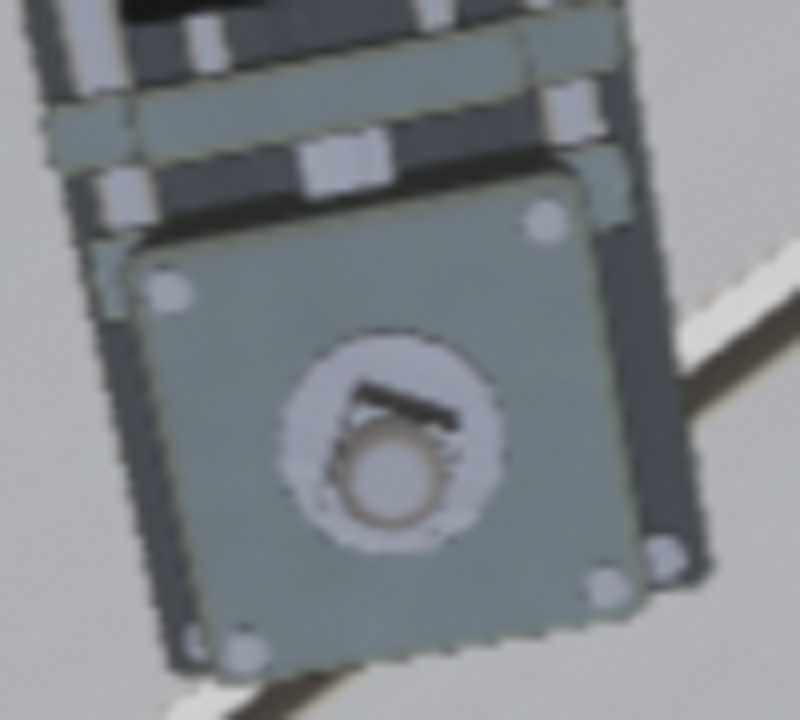

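Run:
```python
from h import *
z=load('w1')
f=lambda cu,cv,h: px(z,210+(cu+.5)/8-.5,120+(cv+.5)/8-.5,h=h).round(2)
c=f(392.5,441.5,74);print('collar',c,'dia',np.linalg.norm(f(280,441.5,74)-f(505,441.5,74)),np.linalg.norm(f(392,330,74)-f(392,553,74)))
print('tip',f(393,476,98.5))
a,b=f(355,388,75),f(460,425,75);d=b-a;print('edge',d,np.arctan2(d[1],d[0]),np.linalg.norm(d))
h=[f(132,250,70),f(575,168,70),f(648,598,70),f(215,685,70)];print(h, sum(h)/4)
d=h[1]-h[0];print('x dir',np.arctan2(d[1],d[0]))
# box / jaws
```

```text
collar [529.45  14.3   74.  ] dia 33.320073529330635 33.59702963060873
tip [529.49  14.4   98.5 ]
edge [11.06 12.11  0.  ] 0.8306844001996257 16.400478651551648
[array([489.07, -10.19,  70.  ]), array([503.16,  54.09,  70.  ]), array([567.66,  40.56,  70.  ]), array([554.81, -26.03,  70.  ])] [528.675   14.6075  70.    ]
x dir 1.3550118298193183
```

play_rows(slide=[[-12,-295,0],[-12,-295,0],[-12,-295,20],[-12,-295,55],[-12,-295,55]], turn=[0.017,0.017,0.017,0.017,0.017], fingers=[1,1,1,1,1])

```text
clock: 2.58
eef_pos: [425.2, -262.0, 185.0]
tool_rot: [3.142, 0.0, 2.732]
force: [1.0, -0.9, -0.6]
width: 85.2
```

Run:
```python
from h import *
go((425,-262,185,2.73))
```

```text
t 2.58 pos [ 425.2 -262.   185. ] rot [3.1415e+00 2.0000e-04 2.7321e+00] F [ 1.  -0.9 -0.6] w 85.2
(425, -262, 185, 2.73) slide [0.2, -0.0, -0.0] turn 0.002
```

Run:
```python
from h import *
snap('wrist','w2')
crop('w2',200,110,320,230,6,'w2c')
```

```text
(no output)
```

View pics/w2c.png

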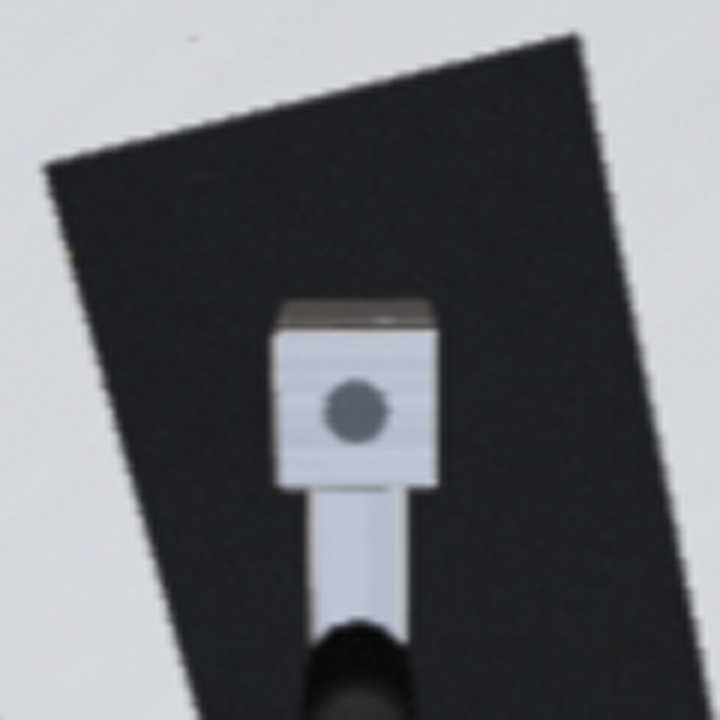

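Run:
```python
from h import *
z=load('w2')
f=lambda cu,cv,h: px(z,200+(cu+.5)/6-.5,110+(cv+.5)/6-.5,h=h).round(2)
c=[f(272,330,43),f(438,329,43),f(439,488,43),f(277,489,43)];H=sum(c)/4;print(H,f(356,412,43),[np.linalg.norm(c[i]-c[i-1]) for i in range(4)])
e=c[1]-c[2]; e2=c[1]-c[0];print('x dir tool',np.arctan2(e[1],e[0]),np.arctan2(e2[1],e2[0])+np.pi/2)
m=[f(45,165,3),f(580,35,3)];d=m[1]-m[0];print(m,np.linalg.norm(d))
go((*H[:2],60,2.73),(*H[:2],6,2.73))
```

```text
[ 426.1075 -261.5425   43.    ] [ 426.42 -261.78   43.  ] [np.float64(29.806234247217436), np.float64(30.123009477806146), np.float64(29.79317035832208), np.float64(30.12826745765511)]
x dir tool 2.7493059824505335 2.7369188176957504
[array([ 363.11, -302.03,    3.  ]), array([ 382.52, -194.72,    3.  ])] 109.05129160170453
t 2.62 pos [ 420.2 -268.8  182.7] rot [-3.1362 -0.0035  2.7232] F [-2.7 -5.1 -2.2] w 85.5
(np.float64(426.1075), np.float64(-261.54249999999996), 60, 2.73) slide [-2.9, 9.7, 122.7] turn -0.007
(np.float64(426.1075), np.float64(-261.54249999999996), 6, 2.73) slide [-3.1, 10.0, 176.7] turn -0.007
```

play_rows(slide=[[-3,10,0],[-3,10,20],[-3,10,20]], turn=[-0.01,-0.01,-0.01], fingers=[1,1,1])

```text
clock: 3.0
eef_pos: [427.5, -257.9, 162.1]
tool_rot: [-3.138, -0.006, 2.738]
force: [0.5, 0.4, -0.2]
width: 85.2
```

Run:
```python
from h import *
print(ctrl.read_state()['qd'].round(3))
snap('wrist','w3')
crop('w3',200,110,320,230,6,'w3c')
go((426.1,-261.6,60,2.736),(426.1,-261.6,7,2.736))
```

```text
[ 0.004 -0.021  0.013 -0.024  0.007  0.016  0.001]
t 3.05 pos [ 427.8 -258.7  162.8] rot [-3.1373 -0.0043  2.737 ] F [-0.7 -0.6  0.2] w 85.0
(426.1, -261.6, 60, 2.736) slide [-0.0, -2.9, 102.8] turn 0.001
(426.1, -261.6, 7, 2.736) slide [-0.3, -2.7, 155.8] turn 0.001
```

View pics/w3c.png

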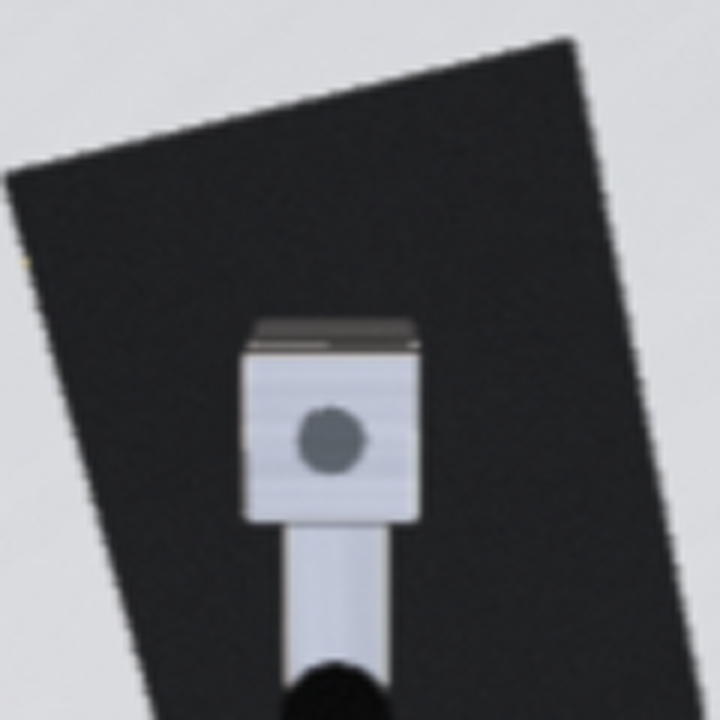

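Run:
```python
from h import *
z=load('w3')
f=lambda cu,cv,h: px(z,200+(cu+.5)/6-.5,110+(cv+.5)/6-.5,h=h).round(2)
c=[f(241,353,43),f(421,352,43),f(420.5,522,43),f(243.5,523,43)];H=sum(c)/4;print(H,f(331,441,43),[np.linalg.norm(c[i]-c[i-1]).round(2) for i in range(4)])
e=c[1]-c[2]; e2=c[1]-c[0];print('x dir tool',np.arctan2(e[1],e[0]),np.arctan2(e2[1],e2[0])+np.pi/2)
go((426.1,-261.6,60,2.736),(426.1,-261.6,7,2.736))
```

```text
[ 425.9775 -261.575    43.    ] [ 426.33 -261.82   43.  ] [np.float64(29.72), np.float64(30.35), np.float64(29.7), np.float64(30.63)]
x dir tool 2.7428905486246706 2.7426706873693214
t 3.05 pos [ 427.8 -258.7  162.8] rot [-3.1373 -0.0043  2.737 ] F [-0.7 -0.6  0.2] w 85.0
(426.1, -261.6, 60, 2.736) slide [-0.0, -2.9, 102.8] turn 0.001
(426.1, -261.6, 7, 2.736) slide [-0.3, -2.7, 155.8] turn 0.001
```

play_rows(slide=[[0,-3,50],[0,-3,100],[0,-3,105],[0,-3,105]], turn=[0,0,0,0], fingers=[1,1,1,1])

```text
clock: 3.55
eef_pos: [427.1, -261.7, 59.0]
tool_rot: [-3.137, -0.003, 2.738]
force: [0.1, 0.5, 0.5]
width: 85.5
```

Run:
```python
from h import *
go((426.1,-261.7,30,2.742),(426.1,-261.7,8,2.742))
```

```text
t 3.55 pos [ 427.1 -261.7   59. ] rot [-3.1373e+00 -2.8000e-03  2.7379e+00] F [0.1 0.5 0.5] w 85.5
(426.1, -261.7, 30, 2.742) slide [0.9, -0.3, 29.0] turn -0.004
(426.1, -261.7, 8, 2.742) slide [0.8, -0.2, 51.0] turn -0.004
```

play_rows(slide=[[1,0,30],[1,0,51],[1,0,51],[1,0,51],[1,0,51]], turn=[-0.004,-0.004,-0.004,-0.004,-0.004], fingers=[1,1,1,0.6,0.2])

```text
clock: 4.18
eef_pos: [427.1, -262.0, 9.5]
tool_rot: [-3.137, -0.0, 2.742]
force: [0.6, 0.5, -0.2]
width: 51.7
```

play_rows(slide=[[0,0,0],[0,0,0],[0,0,0],[0,0,0]], turn=[0,0,0,0], fingers=[0,0,0,0])

```text
clock: 4.68
eef_pos: [427.6, -262.4, 10.6]
tool_rot: [-3.137, 0.001, 2.742]
force: [-0.5, 0.7, 8.7]
width: 28.2
```

Run:
```python
from h import *
go((426.1,-261.7,8,2.742))
```

```text
t 4.67 pos [ 427.6 -262.4   10.6] rot [-3.1368e+00  1.4000e-03  2.7419e+00] F [-0.5  0.7  8.7] w 28.2
(426.1, -261.7, 8, 2.742) slide [1.6, 0.0, 2.5] turn -0.0
```

play_rows(slide=[[0,0,-40],[0,0,-100],[0,0,-130],[0,0,-130]], turn=[0,0,0,0], fingers=[0,0,0,0])

```text
clock: 5.18
eef_pos: [429.0, -262.5, 142.8]
tool_rot: [-3.136, 0.006, 2.742]
force: [0.9, 0.1, -2.8]
width: 28.2
```

Run:
```python
from h import *
go((530.7,13.3,140,2.40))
snap('wrist','w4');crop('w4',180,110,340,230,5,'w4c')
```

```text
t 5.17 pos [ 429.  -262.5  142.8] rot [-3.1364  0.0065  2.742 ] F [ 0.9  0.1 -2.8] w 28.2
(530.7, 13.3, 140, 2.4) slide [13.7, 293.6, 1.2] turn 0.342
```

View pics/w4.png

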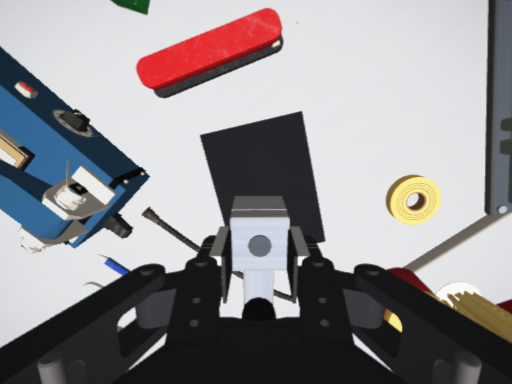

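Run:
```python
from h import *
crop('w4',215,185,305,315,6,'w4c')
```

```text
(no output)
```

View pics/w4c.png

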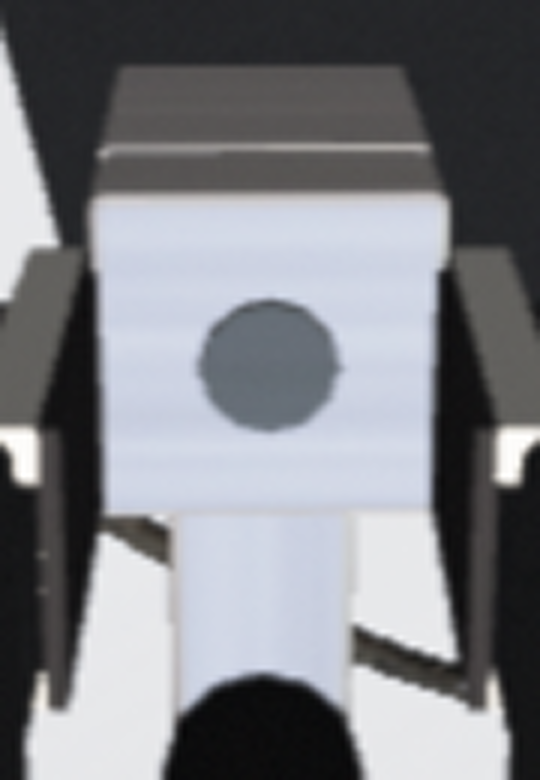

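Run:
```python
from h import *
z=load('w4')
E=np.array([429.0,-262.5,142.8]);R=Rotation.from_euler('xyz',[-3.1364,.0065,2.742]).as_matrix()
for h in (173,175,177):
    f=lambda cu,cv: px(z,215+(cu+.5)/6-.5,185+(cv+.5)/6-.5,h=h)
    c=[f(90,197),f(448,197),f(434,514),f(103,514)]
    print(h,[np.linalg.norm(c[i]-c[i-1]).round(2) for i in range(4)],'tool',(R.T@(sum(c)/4-E)).round(2),(R.T@(f(270,365)-E)).round(2))
    e=R.T@(c[1]-c[0]);print(np.arctan2(-e[0],e[1]))
```

```text
173 [np.float64(29.76), np.float64(30.0), np.float64(29.73), np.float64(29.26)] tool [  0.38   1.04 -30.21] [ -0.12   1.15 -30.21]
-0.00038213359661334867
175 [np.float64(29.32), np.float64(29.56), np.float64(29.29), np.float64(28.83)] tool [  1.32   1.03 -32.22] [  0.83   1.15 -32.21]
-0.00038213359661271485
177 [np.float64(28.88), np.float64(29.11), np.float64(28.85), np.float64(28.39)] tool [  2.26   1.03 -34.22] [  1.78   1.14 -34.22]
-0.0003821335966127594
```

play_rows(slide=[[13,60,-5],[13,120,-5],[13,180,-5],[13,240,-5],[13,292,-5]], turn=[0.07,0.14,0.21,0.28,0.342], fingers=[0,0,0,0,0])

```text
clock: 5.85
eef_pos: [528.7, 14.9, 142.7]
tool_rot: [-3.135, 0.002, 2.399]
force: [0.4, -0.1, -3.3]
width: 28.2
```

Run:
```python
from h import *
go((529.7,12.8,140,2.40))
```

```text
t 5.85 pos [528.7  14.9 142.7] rot [-3.1355e+00  1.9000e-03  2.3994e+00] F [ 0.4 -0.1 -3.3] w 28.2
(529.7, 12.8, 140, 2.4) slide [-2.2, -0.9, 2.7] turn -0.001
```

play_rows(slide=[[-2.2,-1,10],[-2.2,-1,25],[-2.2,-1,28],[-2.2,-1,28],[-2.2,-1,28]], turn=[0,0,0,0,0], fingers=[0,0,0,0,0])

```text
clock: 6.48
eef_pos: [529.7, 11.7, 115.1]
tool_rot: [-3.136, 0.002, 2.398]
force: [0.3, -0.7, -2.0]
width: 28.3
```

Run:
```python
from h import *
go((529.7,12.8,105,2.40))
snap('wrist','w5');snap('side','s5');crop('s5',180,120,300,200,6,'s5c');crop('w5',160,100,360,320,2,'w5c')
```

```text
t 6.47 pos [529.7  11.7 115.1] rot [-3.1359e+00  2.4000e-03  2.3978e+00] F [ 0.3 -0.7 -2. ] w 28.3
(529.7, 12.8, 105, 2.4) slide [0.8, 0.9, 10.1] turn -0.002
```

View pics/s5c.png

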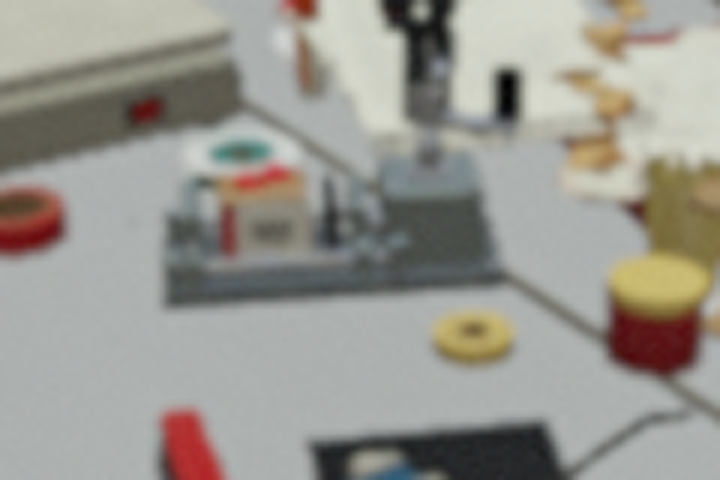

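View pics/w5c.png

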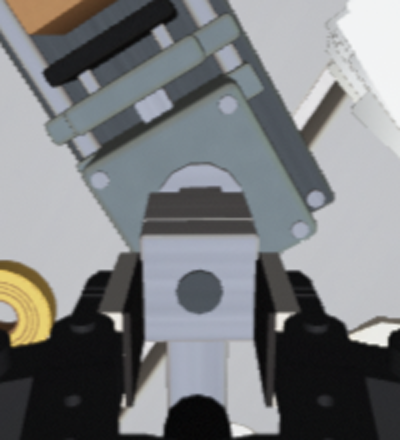

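play_rows(slide=[[0.8,1,4],[0.8,1,7],[0.8,1,9]], turn=[0,0,0], fingers=[0,0,0])

```text
clock: 6.95
eef_pos: [529.8, 13.4, 105.9]
tool_rot: [-3.136, 0.002, 2.399]
force: [-0.2, -0.1, -2.7]
width: 28.0
```

Run:
```python
from h import *
go((529.7,12.8,100,2.40))
```

```text
t 6.95 pos [529.8  13.4 105.9] rot [-3.1360e+00  2.2000e-03  2.3987e+00] F [-0.2 -0.1 -2.7] w 28.0
(529.7, 12.8, 100, 2.4) slide [-0.4, -0.5, 5.9] turn -0.001
```

play_rows(slide=[[-0.3,-0.3,2],[-0.3,-0.3,4],[-0.3,-0.3,5]], turn=[0,0,0], fingers=[0,0,0])

```text
clock: 7.32
eef_pos: [530.1, 12.8, 100.9]
tool_rot: [-3.136, 0.003, 2.399]
force: [0.1, -0.5, -1.7]
width: 28.3
```

play_rows(slide=[[0,0,1.5],[0,0,3],[0,0,4]], turn=[0,0,0], fingers=[0,0,0])

```text
clock: 7.7
eef_pos: [530.2, 12.7, 96.8]
tool_rot: [-3.136, 0.003, 2.399]
force: [0.9, -0.6, -2.1]
width: 28.3
```

play_rows(slide=[[0,0,1.5],[0,0,3],[0,0,4]], turn=[0,0,0], fingers=[0,0,0])

```text
clock: 8.07
eef_pos: [530.2, 12.6, 92.7]
tool_rot: [-3.136, 0.003, 2.398]
force: [0.7, -0.7, -1.5]
width: 28.1
```

The square angle read from the image was right: the hub is already about 7 mm onto the square with no load. I'll keep lowering.

play_rows(slide=[[0,0,2],[0,0,4],[0,0,6],[0,0,7]], turn=[0,0,0,0], fingers=[0,0,0,0])

```text
clock: 8.57
eef_pos: [530.2, 12.5, 85.6]
tool_rot: [-3.136, 0.003, 2.398]
force: [0.4, -0.7, -2.9]
width: 28.4
```

play_rows(slide=[[0,0,1.5],[0,0,3],[0,0,4],[0,0,4]], turn=[0,0,0,0], fingers=[0,0,0,0])

```text
clock: 9.07
eef_pos: [530.2, 12.5, 81.7]
tool_rot: [-3.136, 0.003, 2.398]
force: [0.3, -0.9, 0.5]
width: 28.0
```

play_rows(slide=[[0,0,1.5],[0,0,1.5],[0,0,1.5]], turn=[0,0,0], fingers=[0,0,0])

```text
clock: 9.45
eef_pos: [530.3, 12.4, 81.5]
tool_rot: [-3.137, 0.003, 2.398]
force: [-2.4, -0.3, 11.5]
width: 28.4
```

Run:
```python
from h import *
snap('wrist','w6');snap('top','t6');crop('t6',90,110,200,220,6,'t6c')
go((530.2,12.5,90,2.398))
```

```text
t 9.55 pos [530.3  12.4  81.5] rot [-3.1371  0.0033  2.3981] F [-2.5 -0.3 11.9] w 28.0
(530.2, 12.5, 90, 2.398) slide [0.2, -0.0, -8.5] turn 0.0
```

View pics/w6.png

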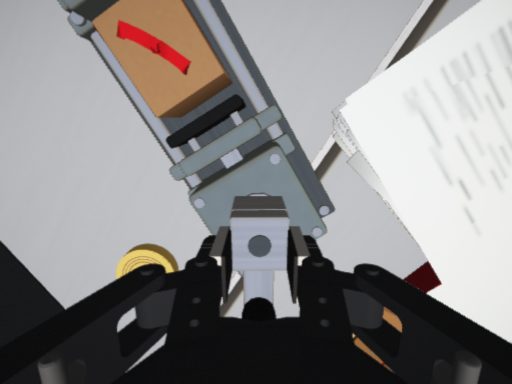

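View pics/t6c.png

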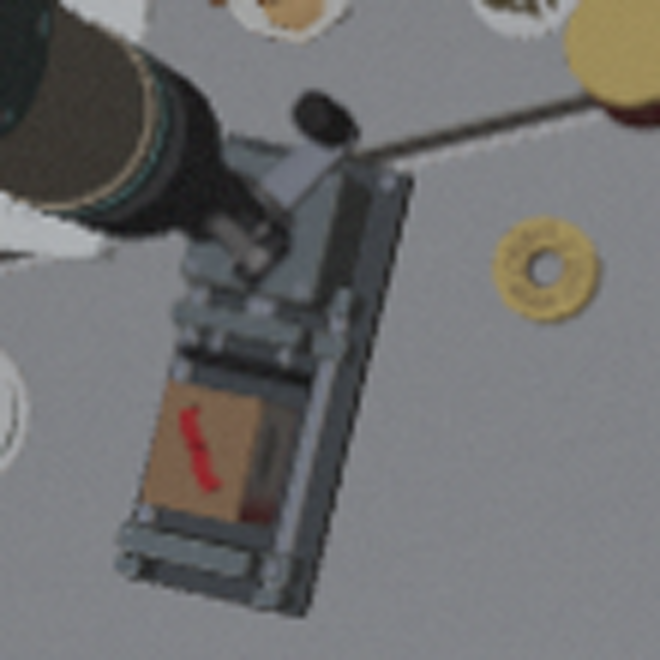

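play_rows(slide=[[0,0,-0.5],[0,0,-0.5],[0,0,-0.5],[0,0,-20],[0,0,-70]], turn=[0,0,0,0,0], fingers=[0.6,0.8,0.8,0.8,0.8])

```text
clock: 10.18
eef_pos: [528.4, 12.8, 150.2]
tool_rot: [-3.133, -0.001, 2.398]
force: [0.7, 0.3, 1.5]
width: 68.3
```

Run:
```python
from h import *
go((573.6,-27.4,150,2.398),(573.6,-27.4,90,2.398))
```

```text
t 10.18 pos [528.4  12.8 150.2] rot [-3.1329e+00 -5.0000e-04  2.3982e+00] F [0.7 0.3 1.5] w 68.3
(573.6, -27.4, 150, 2.398) slide [-60.5, 1.0, 0.2] turn 0.0
(573.6, -27.4, 90, 2.398) slide [-60.5, 1.5, 60.2] turn 0.0
```

play_rows(slide=[[-30,1,0],[-60.5,1,0],[-60.5,1,0],[-60.5,1,0]], turn=[0,0,0,0], fingers=[0.8,0.8,0.8,0.8])

```text
clock: 10.68
eef_pos: [572.7, -26.8, 149.6]
tool_rot: [-3.132, -0.002, 2.398]
force: [-0.0, 0.7, -0.7]
width: 68.1
```

Run:
```python
from h import *
snap('wrist','w7')
go((573.6,-27.4,90,2.398))
```

```text
t 10.72 pos [572.6 -26.4 149.7] rot [-3.1323e+00 -2.3000e-03  2.3989e+00] F [-1.3 -0.7 -0.3] w 68.4
(573.6, -27.4, 90, 2.398) slide [-1.5, 0.5, 59.7] turn 0.001
```

View pics/w7.png

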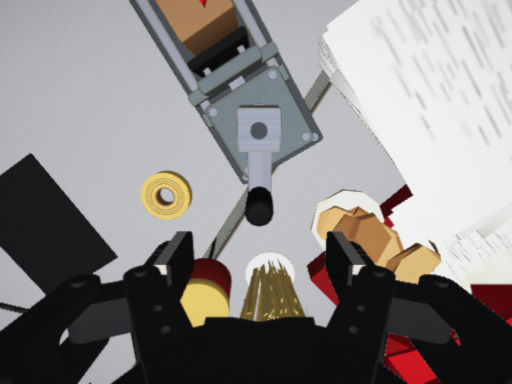

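Run:
```python
from h import *
z=load('w7');crop('w7',225,90,295,230,5,'w7c')
print(px(z,259,130,h=114),px(z,259,205,h=122))
```

```text
[532.17450778  11.78697131 114.        ] [570.23986475 -23.19315844 122.        ]
```

View pics/w7c.png

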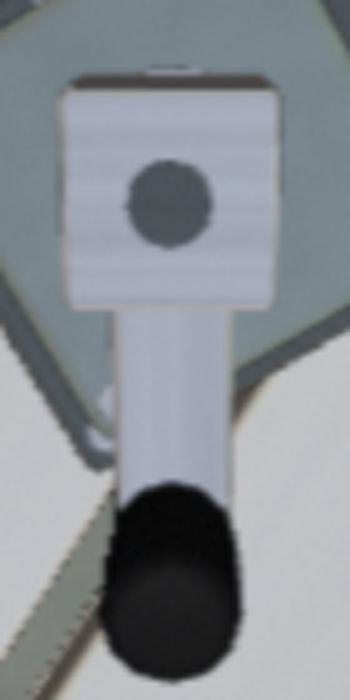

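Run:
```python
from h import *
z=load('w7')
a,b=px(z,259,130.7,h=114),px(z,259.4,212.4,h=122);print(a,b,np.linalg.norm((a-b)[:2]),np.arctan2(*(b-a)[1::-1]))
```

```text
[532.52182239  11.46688247 114.        ] [574.50216831 -26.73233132 122.        ] 56.758518102382155 -0.7382747703528816
```

play_rows(slide=[[-1.5,0.5,30],[-1.5,0.5,60],[-1.5,0.5,60],[-1.5,0.5,60],[-1.5,0.5,60]], turn=[0,0,0,0,0], fingers=[0.8,0.7,0.5,0.2,0])

```text
clock: 11.35
eef_pos: [574.2, -27.2, 91.0]
tool_rot: [-3.134, -0.001, 2.399]
force: [-0.8, 0.5, -0.8]
width: 16.1
```

play_rows(slide=[[0,0,0],[0,0,0],[0,0,0]], turn=[0,0,0], fingers=[0,0,0])

```text
clock: 11.72
eef_pos: [574.3, -27.1, 91.2]
tool_rot: [-3.134, -0.001, 2.399]
force: [-0.8, -0.5, -0.8]
width: 15.7
```

Run:
```python
from h import *
snap('wrist','w8');snap('side','s8');crop('w8',170,90,350,330,3,'w8c');crop('s8',220,110,300,170,9,'s8c')
```

```text
(no output)
```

View pics/w8c.png

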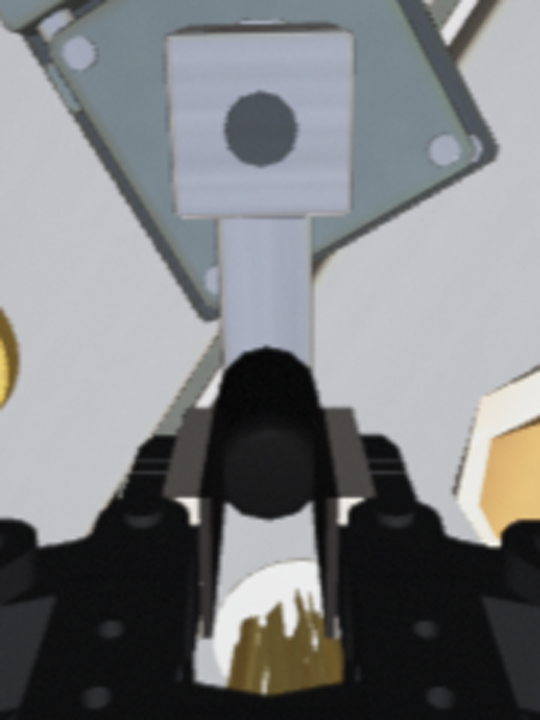

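View pics/s8c.png

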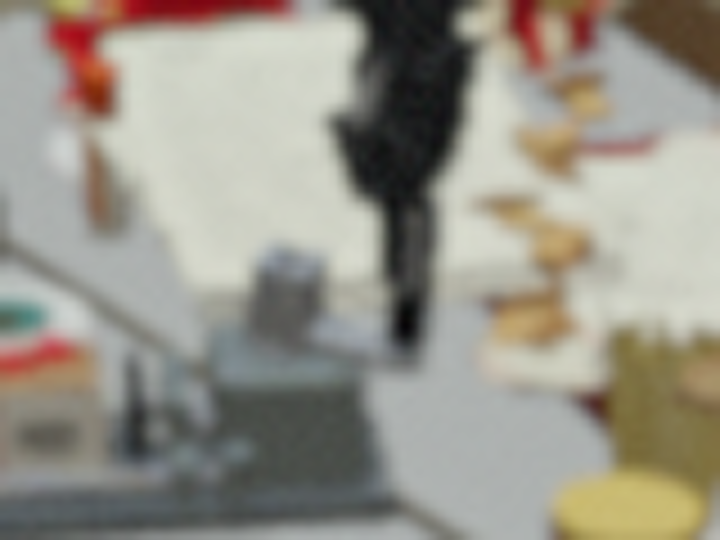

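```bash
cat >> h.py <<'E'
AX=np.array([529.4,13.2])
def wind(step,n=5,r=60.3,z=91.0,yaw=2.398,ax=AX,F=True):
    s=ctrl.read_state();R=Rotation.from_euler('xyz',s['tool_rot']).as_matrix()
    v=s['eef_pos'][:2]-ax; a=np.arctan2(v[1],v[0]); rr=np.hypot(*v)
    t=np.array([np.sin(a),-np.cos(a)]); f=s['force'][:2]
    print('t',round(s['clock'],2),'ang',round(a,3),'r',round(rr,2),'z',s['eef_pos'][2].round(1),'Ftan(resist)',(-f@t).round(2),'Frad',(f@v/rr).round(2),'Fz',s['force'][2].round(1),'yaw',s['tool_rot'][2].round(3),'w',round(s['width'],1))
    out=[]
    for i in range(1,n+1):
        b=a-step*i
        d=R.T@np.array([*(ax+r*np.array([np.cos(b),np.sin(b)]))-s['eef_pos'][:2],z-s['eef_pos'][2]]); out.append(d.round(1).tolist())
    print(out, round(s['tool_rot'][2]-yaw,3))
E
python3 -c "
from h import *
wind(.3)"
```

```text
t 11.82 ang -0.731 r 60.38 z 91.1 Ftan(resist) -0.24 Frad -1.14 Fz 0.5 yaw 2.399 w 16.2
[[2.6, -17.8, 0.3], [10.2, -34.2, 0.4], [22.4, -47.5, 0.5], [37.9, -56.6, 0.6], [55.4, -60.8, 0.6]] 0.001
```

play_rows(slide=[[2.6,-17.8,0],[10.2,-34.2,0],[22.4,-47.5,0],[37.9,-56.6,0],[55.4,-60.8,0]], turn=[0,0,0,0,0], fingers=[0,0,0,0,0])

```text
clock: 12.45
eef_pos: [493.4, -37.2, 92.7]
tool_rot: [-3.135, 0.004, 2.397]
force: [3.1, -1.0, 1.0]
width: 16.0
```

```bash
python3 -c "
from h import *
wind(.3)"
```

```text
t 12.45 ang -2.191 r 61.96 z 92.7 Ftan(resist) 3.1 Frad -1.02 Fz 1.0 yaw 2.397 w 16.0
[[18.2, 2.1, 1.6], [35.3, 7.9, 1.5], [49.9, 18.4, 1.3], [60.8, 32.8, 1.2], [66.9, 49.8, 1.1]] -0.001
```

play_rows(slide=[[18.2,2.1,1],[35.3,7.9,1],[49.9,18.4,1],[60.8,32.8,1],[66.9,49.8,1]], turn=[0,0,0,0,0], fingers=[0,0,0,0,0])

```text
clock: 13.08
eef_pos: [470.9, 44.4, 90.8]
tool_rot: [-3.127, -0.005, 2.396]
force: [-8.5, 0.1, 11.1]
width: 15.9
```

```bash
python3 -c "
from h import *
wind(.2)"
```

```text
t 13.07 ang 2.652 r 66.32 z 90.8 Ftan(resist) 3.94 Frad 7.55 Fz 11.1 yaw 2.396 w 15.9
[[-3.9, 13.4, -0.4], [-4.5, 25.4, -0.6], [-7.4, 37.1, -0.8], [-12.5, 48.0, -1.0], [-19.7, 57.6, -1.1]] -0.002
```

Run:
```python
from h import *
snap('wrist','w9');snap('top','t9');snap('side','s9');crop('t9',90,110,190,210,6,'t9c');crop('s9',190,110,290,180,7,'s9c')
wind(.2)
```

```text
t 13.22 ang 2.61 r 66.14 z 90.8 Ftan(resist) 0.12 Frad 9.08 Fz 11.0 yaw 2.399 w 15.8
[[-4.4, 13.2, -0.3], [-5.4, 25.2, -0.5], [-8.9, 36.7, -0.6], [-14.5, 47.3, -0.7], [-22.2, 56.6, -0.9]] 0.001
```

View pics/w9.png

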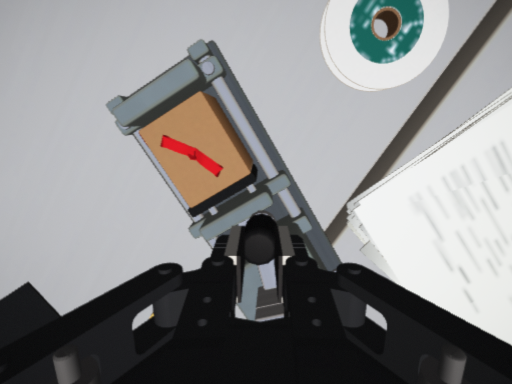

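View pics/s9c.png

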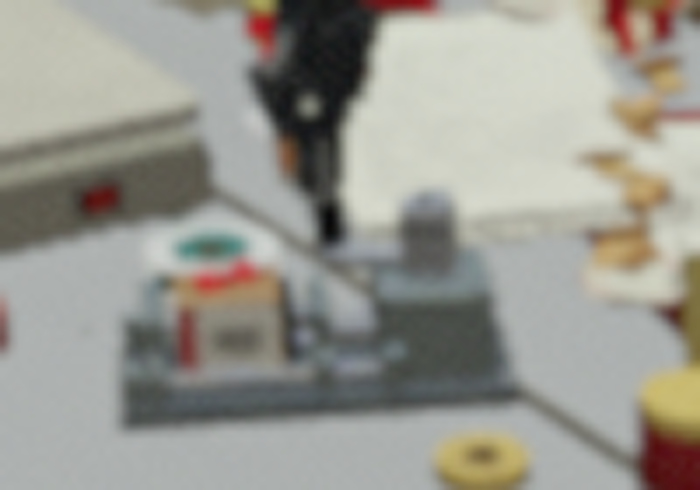

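View pics/t9c.png

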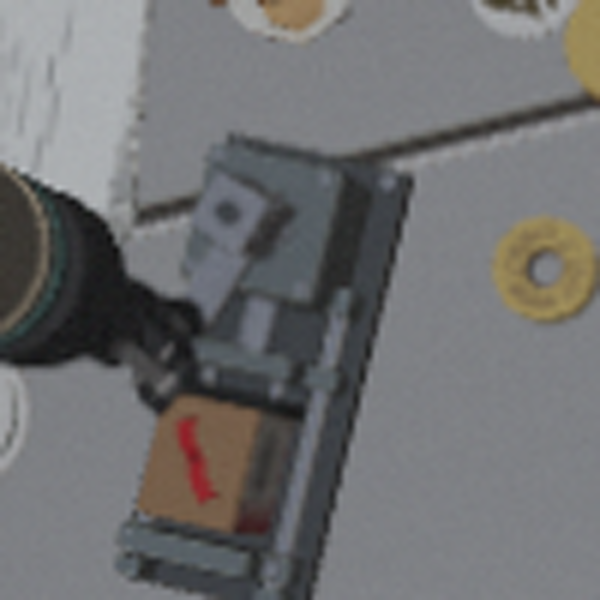

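Run:
```python
from h import *
z=load('t9')
f=lambda cu,cv,h: px(z,90+(cu+.5)/6-.5,110+(cv+.5)/6-.5,h=h).round(1)
print(f(230,211,114)); print(f(230,211,130))
crop('w9',190,180,330,330,5,'w9c');crop('t9',110,130,150,185,14,'t9d')
```

```text
[525.9  13.3 114. ]
[523.2   7.7 130. ]
```

View pics/w9c.png

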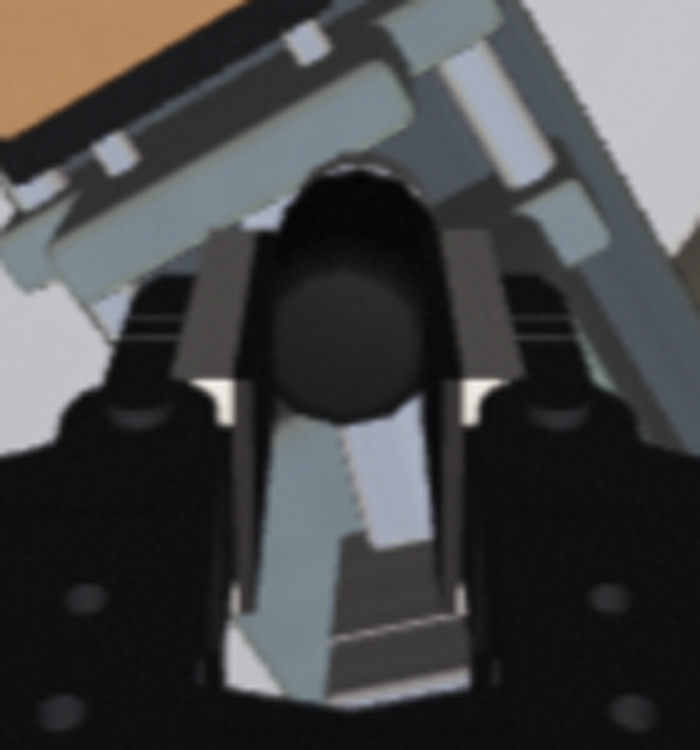

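View pics/t9d.png

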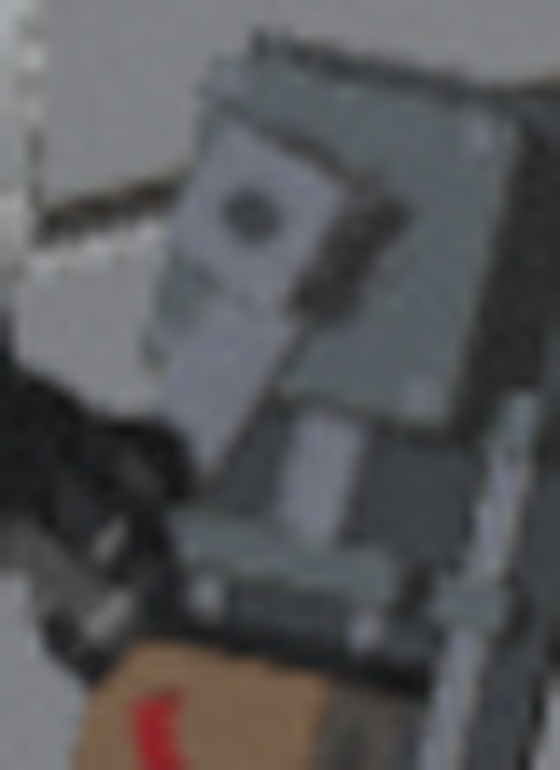

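Run:
```python
from h import *
for t,u,v in(('w8',259.2,246.6),('w9',259.3,248.9)):
    z=load(t);print(t,px(z,u,v,h=122).round(1),px(z,u,v,h=118).round(1),z['position'].round(1),z['rotation'].round(4))
s=ctrl.read_state();print(s['eef_pos'],s['tool_rot'],s['force'],s['torque'],s['qpos'].round(3),s['tau'].round(1))
# fixed-jaw, pad geometry in t9 vs t0
z=load('t9')
```

```text
w8 [575.5 -26.  122. ] [576.8 -27.3 118. ] [528.8  18.1 256.7] [-0.2604  0.0072  0.8272]
w9 [473.1  44.8 122. ] [474.5  43.4 118. ] [426.7  90.1 256.5] [-0.2568  0.0139  0.8235]
[472.38583224  46.71832754  90.84936198] [-3.13038695 -0.00432764  2.39889772] [-7.88610353  4.50262686 11.04242662] [ 0.77468529  1.74833792 -0.02503705] [-0.35   0.596  0.277  2.1   -0.32   0.496  0.994] [  1.8 -40.5   5.6 -13.5   0.4  -2.9  -0. ]
```

Run:
```python
from h import *
wind(0.0,1,r=62,z=93);wind(0.0,1,r=60,z=93)
```

```text
t 13.22 ang 2.61 r 66.14 z 90.8 Ftan(resist) 0.12 Frad 9.08 Fz 11.0 yaw 2.399 w 15.8
[[-4.0, 0.8, -2.2]] 0.001
t 13.22 ang 2.61 r 66.14 z 90.8 Ftan(resist) 0.12 Frad 9.08 Fz 11.0 yaw 2.399 w 15.8
[[-6.0, 1.3, -2.2]] 0.001
```

play_rows(slide=[[-1,0,-2],[-3,0,-2.5],[-4,0,-2.5],[-5,0,-2.5]], turn=[0,0,0,0], fingers=[0,0,0,0])

```text
clock: 13.72
eef_pos: [472.6, 44.6, 93.0]
tool_rot: [-3.127, -0.011, 2.399]
force: [-7.8, 4.4, 6.6]
width: 15.8
```

Run:
```python
from h import *
wind(0.0,1,r=60,z=93)
s=ctrl.read_state();print(s['torque'],s['tool_rot'])
```

```text
t 13.72 ang 2.637 r 64.93 z 93.0 Ftan(resist) -0.08 Frad 8.9 Fz 6.6 yaw 2.399 w 15.8
[[-4.8, 1.2, -0.1]] 0.001
[ 0.96773206  1.59494225 -0.090086  ] [-3.12719062 -0.01078419  2.39945502]
```

Run:
```python
from h import *
z=load('w9')
for cu,cv in [(150,205),(340,120),(380,90),(450,25),(310,45),(115,150),(60,90),(30,30),(500,120),(575,220),(310,560),(300,450),(400,480),(400,570),(380,655),(450,660),(348,162),(340,345)]:
    u,v=190+cu/5,180+cv/5; print((cu,cv),px(z,u,v).round(1))
```

```text
(150, 205) [458.4  18.1  61. ]
(340, 120) [467.8  47.3  60.4]
(380, 90) [468.6  54.4  59.6]
(450, 25) [473.1  65.6  36.6]
(310, 45) [459.8  47.9  41.1]
(115, 150) [451.3  13.1  40.7]
(60, 90) [436.9  23.5  68.3]
(30, 30) [428.2  26.1  66.8]
(500, 120) [492.   60.2  30.5]
(575, 220) [510.9  59.   38.1]
(310, 560) [ 5.127e+02 -2.000e-01  7.070e+01]
(300, 450) [498.5  11.   70.4]
(400, 480) [506.5  23.1  82.4]
(400, 570) [513.5  16.6  89. ]
(380, 655) [511.1  14.9 107.2]
(450, 660) [514.9  22.6 111.2]
(348, 162) [469.6  47.4  75.8]
(340, 345) [474.   42.9 118.1]
```

play_rows(slide=[[-2,0,-1],[-3,0,-2],[-3,0,-3]], turn=[0,0,0], fingers=[0,0,0])

```text
clock: 14.1
eef_pos: [473.5, 42.7, 95.7]
tool_rot: [-3.126, -0.013, 2.399]
force: [-4.1, 1.8, 0.8]
width: 15.9
```

Run:
```python
from h import *
wind(0.0,1,r=60,z=93)
s=ctrl.read_state();print(s['torque'],s['tool_rot'])
snap('wrist','w10');crop('w10',190,180,330,330,5,'w10c')
z=load('w10')
for u,v in [(258,249),(270,276),(270,294),(266,311),(280,312)]:print(px(z,u,v).round(1))
```

```text
t 14.1 ang 2.656 r 63.22 z 95.7 Ftan(resist) 0.3 Frad 4.44 Fz 0.8 yaw 2.399 w 15.9
[[-3.1, 0.9, 2.6]] 0.001
[ 0.35721139  0.88693655 -0.08212992] [-3.12572174 -0.01299867  2.39942245]
[477.2  40.8 121.9]
[510.7  20.3  83.3]
[514.6  16.4  96.4]
[513.1  14.1 113.2]
[518.6  20.4 114.3]
```

View pics/w10c.png

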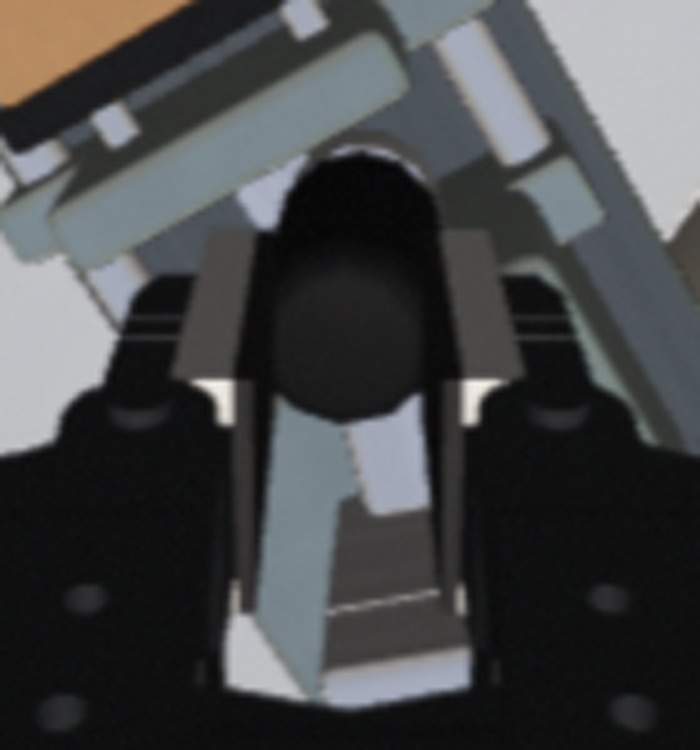

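```bash
python3 - <<'E'
from h import *
s=open('h.py').read().replace("AX=np.array([529.4,13.2])","AX=np.array([526.8,15.6])").replace('r=60.3,z=91.0','r=60,z=95.5');open('h.py','w').write(s)
E
python3 -c "
from h import *
wind(.13)"
```

```text
t 14.15 ang 2.671 r 59.72 z 95.8 Ftan(resist) 0.75 Frad 5.31 Fz 1.2 yaw 2.399 w 15.6
[[1.9, 7.6, 0.2], [2.5, 15.3, 0.0], [2.1, 23.1, -0.1], [0.6, 30.8, -0.2], [-1.8, 38.2, -0.4]] 0.001
```

play_rows(slide=[[1.9,7.6,0],[2.5,15.3,0],[2.1,23.1,0],[0.6,30.8,0],[-1.8,38.2,0]], turn=[0,0,0,0,0], fingers=[0,0,0,0,0])

```text
clock: 14.78
eef_pos: [501.7, 70.1, 95.2]
tool_rot: [-3.127, -0.012, 2.4]
force: [-3.5, 0.3, 1.8]
width: 15.7
```

```bash
python3 -c "
from h import *
wind(.13)"
```

```text
t 14.78 ang 2.002 r 60.03 z 95.2 Ftan(resist) 3.03 Frad 1.73 Fz 1.8 yaw 2.4 w 15.7
[[-3.5, 7.0, -0.4], [-7.9, 13.4, -0.6], [-13.0, 19.3, -0.7], [-18.9, 24.4, -0.9], [-25.4, 28.7, -1.0]] 0.002
```

play_rows(slide=[[-3.5,7.0,-0.3],[-7.9,13.4,-0.5],[-13.0,19.3,-0.7],[-18.9,24.4,-0.8],[-25.4,28.7,-0.9]], turn=[0,0,0,0,0], fingers=[0,0,0,0,0])

```text
clock: 15.4
eef_pos: [540.0, 73.7, 95.4]
tool_rot: [-3.126, -0.012, 2.399]
force: [-4.1, -2.2, 2.5]
width: 16.0
```

```bash
python3 -c "
from h import *
wind(.12)"
```

```text
t 15.4 ang 1.347 r 59.54 z 95.4 Ftan(resist) 3.52 Frad -3.06 Fz 2.5 yaw 2.399 w 16.0
[[-6.2, 3.6, -0.2], [-13.0, 6.0, -0.4], [-20.0, 7.5, -0.5], [-27.2, 8.2, -0.6], [-34.4, 8.1, -0.7]] 0.001
```

play_rows(slide=[[-6.2,3.6,-0.2],[-13.0,6.0,-0.4],[-20.0,7.5,-0.5],[-27.2,8.2,-0.6],[-34.4,8.1,-0.7]], turn=[0,0,0,0,0], fingers=[0,0,0,0,0])

```text
clock: 16.02
eef_pos: [568.5, 57.7, 95.1]
tool_rot: [-3.123, -0.018, 2.4]
force: [-8.4, 2.7, 5.4]
width: 15.8
```

```bash
python3 -c "
from h import *
wind(.1)
snap('wrist','w11')"
```

```text
t 16.02 ang 0.79 r 59.25 z 95.1 Ftan(resist) 7.84 Frad -4.03 Fz 5.4 yaw 2.4 w 15.8
[[-6.0, 0.2, -0.5], [-11.9, -0.9, -0.6], [-17.6, -2.6, -0.6], [-23.2, -4.9, -0.7], [-28.5, -7.7, -0.7]] 0.002
```

View pics/w11.png

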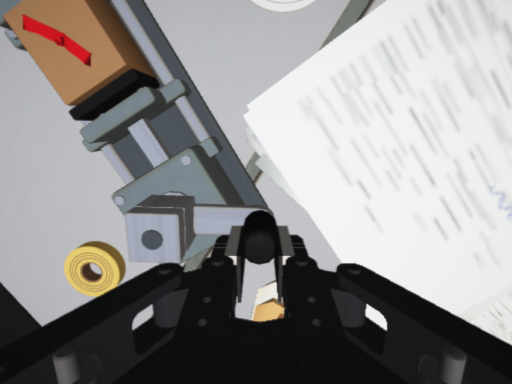

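play_rows(slide=[[-1.2,0,0],[-1.2,0,0]], turn=[0,0], fingers=[0,0])

```text
clock: 16.32
eef_pos: [569.1, 57.1, 95.1]
tool_rot: [-3.123, -0.02, 2.4]
force: [-4.6, 2.6, 5.1]
width: 16.0
```

```bash
python3 -c "
from h import *
wind(.05)
snap('side','s12');crop('s12',180,110,300,200,6,'s12c');snap('top','t12');crop('t12',95,125,175,205,8,'t12c')"
```

```text
t 16.32 ang 0.777 r 59.25 z 95.1 Ftan(resist) 5.04 Frad -1.44 Fz 5.1 yaw 2.4 w 16.0
[[-3.0, 0.5, -0.5], [-6.0, 0.1, -0.5], [-8.9, -0.4, -0.6], [-11.9, -1.1, -0.6], [-14.8, -1.9, -0.7]] 0.002
```

View pics/t12c.png

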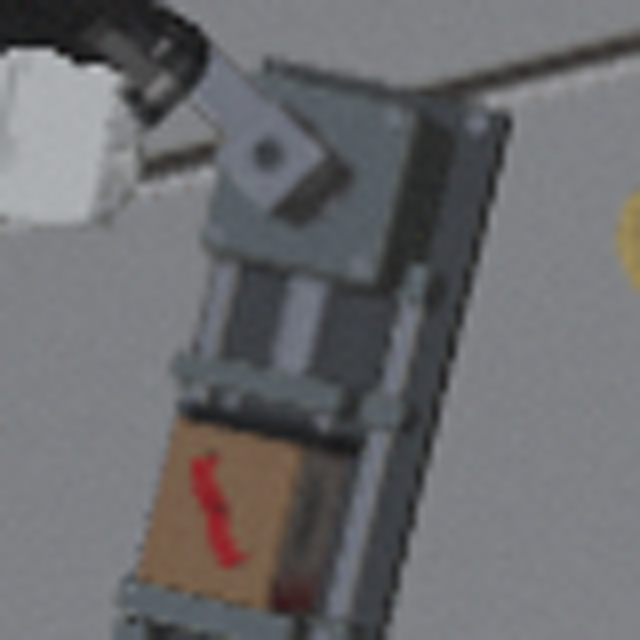

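View pics/s12c.png

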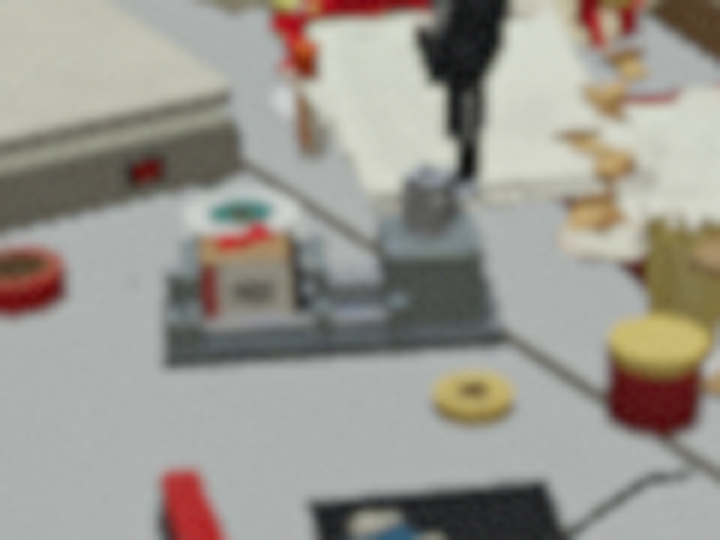

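play_rows(slide=[[-3.0,0.5,-1],[-6.0,0.1,-1.2],[-8.9,-0.4,-1.2]], turn=[0,0,0], fingers=[0,0,0])

```text
clock: 16.8
eef_pos: [572.4, 53.1, 95.4]
tool_rot: [-3.121, -0.027, 2.401]
force: [-8.4, 3.9, 3.2]
width: 15.7
```

```bash
python3 -c "
from h import *
wind(.05)
snap('wrist','w12');crop('w12',60,150,300,300,3,'w12c')"
```

```text
t 16.8 ang 0.688 r 59.07 z 95.4 Ftan(resist) 8.36 Frad -3.96 Fz 3.2 yaw 2.401 w 15.7
[[-3.1, 0.4, -0.2], [-6.0, -0.2, -0.3], [-8.9, -1.0, -0.3], [-11.8, -2.0, -0.4], [-14.6, -3.0, -0.5]] 0.003
```

View pics/w12c.png

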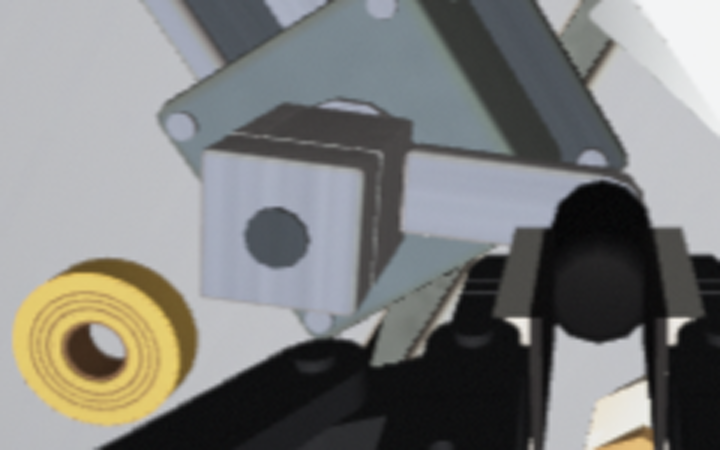

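Run:
```python
from h import *
z=load('w12')
P=[]
for cu,cv in [(220,165),(345,180),(340,295),(220,285),(320,220),(225,220)]:
    u,v=int(60+cu/3),int(150+cv/3); p=px(z,u,v,depth=float(np.median(z['d'][v-1:v+2,u-1:u+2])));P.append(p);print(p.round(1))
P=np.array(P);A=np.c_[P[:,:2],np.ones(6)];k=np.linalg.lstsq(A,P[:,2],rcond=None)[0];print('tilt',k[:2],np.hypot(*k[:2]),P.mean(0))
print('knob',px(z,60+600/3,150+275/3))
```

```text
[514.1  15.6 114.5]
[531.5  30.5 114.3]
[546.3  13.4 114.2]
[529.8  -2.3 114. ]
[533.4  21.6 114.7]
[521.8   8.7 114.5]
tilt [-0.01113054  0.01163148] 0.016099074284919447 [529.48031831  14.57205728 114.37085889]
knob [573.68428823  55.12249799 122.88442809]
```

Run:
```python
from h import *
wind(-.06,3)
```

```text
t 16.85 ang 0.679 r 59.1 z 95.4 Ftan(resist) 7.79 Frad -2.96 Fz 2.1 yaw 2.401 w 15.6
[[3.4, 1.3, -0.0], [7.0, 1.5, 0.1], [10.6, 1.5, 0.2]] 0.003
```

play_rows(slide=[[2,0.7,0],[4,1.0,0],[5,1,0],[5,1,0]], turn=[0,0,0,0], fingers=[0,0,0,0])

```text
clock: 17.35
eef_pos: [569.4, 56.5, 95.4]
tool_rot: [-3.12, -0.026, 2.401]
force: [-5.5, -0.4, 1.4]
width: 15.7
```

Run:
```python
from h import *
wind(-.05,3)
```

```text
t 17.35 ang 0.765 r 59.1 z 95.4 Ftan(resist) 3.52 Frad -4.28 Fz 1.4 yaw 2.401 w 15.7
[[2.9, 1.0, -0.0], [5.9, 1.0, 0.1], [8.9, 0.8, 0.2]] 0.003
```

play_rows(slide=[[2,0.7,0],[4,1.0,0],[6,1,0],[6,1,0]], turn=[0,0,0,0], fingers=[0,0,0,0])

```text
clock: 17.85
eef_pos: [565.3, 60.5, 95.5]
tool_rot: [-3.119, -0.026, 2.4]
force: [-4.0, -2.3, 0.9]
width: 15.7
```

Run:
```python
from h import *
wind(-.05,3)
```

```text
t 17.85 ang 0.862 r 59.19 z 95.5 Ftan(resist) 1.54 Frad -4.3 Fz 0.9 yaw 2.4 w 15.7
[[3.0, 0.6, 0.0], [6.0, 0.3, 0.1], [9.0, -0.1, 0.2]] 0.002
```

play_rows(slide=[[0.5,0,0],[0.5,0,0],[0.5,0,0],[0.5,0,-20],[0.5,0,-60]], turn=[0,0,0,0,0], fingers=[0.38,0.38,0.38,0.38,0.38])

```text
clock: 18.48
eef_pos: [566.4, 61.0, 154.9]
tool_rot: [-3.117, -0.028, 2.4]
force: [0.3, 0.1, -0.0]
width: 32.3
```

Run:
```python
from h import *
go((529.4,13.2,185,2.398))
snap('wrist','w13')
```

```text
t 18.48 pos [566.4  61.  154.9] rot [-3.1173 -0.0277  2.4003] F [ 0.3  0.1 -0. ] w 32.3
(529.4, 13.2, 185, 2.398) slide [-4.2, -61.0, -28.7] turn 0.002
```

View pics/w13.png

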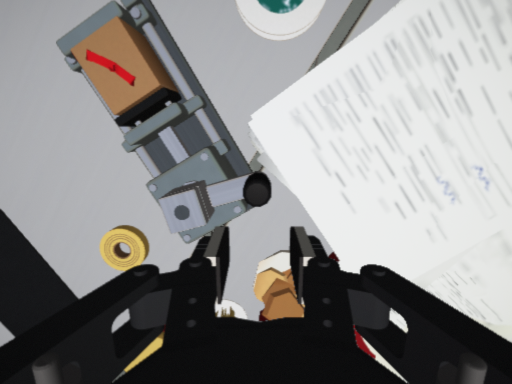

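Run:
```python
from h import *
z=load('w13');crop('w13',150,150,280,250,6,'w13c')
a,b=px(z,182,212,h=114),px(z,258,189,h=122);print(a,b,np.linalg.norm((a-b)[:2]),np.arctan2(*(b-a)[1::-1]))
```

```text
[530.07729075  14.28702104 114.        ] [554.84319061  71.17406172 122.        ] 62.044219654002404 1.1601900268585763
```

View pics/w13c.png

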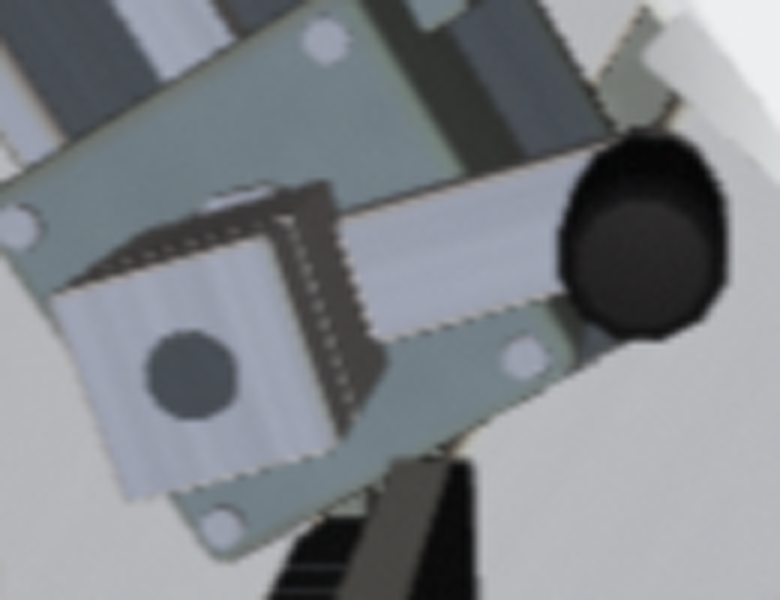

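Run:
```python
from h import *
z=load('w13')
f=lambda cu,cv,h: px(z,150+(cu+.5)/6-.5,150+(cv+.5)/6-.5,h=h)
a,b=f(191,375,114),f(645,265,122);print(a,b,np.linalg.norm((a-b)[:2]),np.arctan2(*(b-a)[1::-1]))
e=f(267,234,114)-f(52,297,114);print('edge',np.arctan2(e[1],e[0]));e=f(267,234,114)-f(338,437,114);print(np.arctan2(e[1],e[0])-np.pi/2)
e=f(338,437,114)-f(130,498,114);print('edge',np.arctan2(e[1],e[0]))
go((529.4,13.2,160,1.1))
```

```text
[529.82121568  13.90382193 114.        ] [556.98863564  68.3037358  122.        ] 60.80640867596073 1.1076273179731562
edge 1.1193934609657514
1.1119380611305743
edge 1.130883450013399
t 18.52 pos [570.6  60.9 160.9] rot [-3.1254 -0.0209  2.4001] F [1.7 0.6 3.1] w 32.8
(529.4, 13.2, 160, 1.1) slide [-1.8, -63.0, 1.8] turn 1.3
```

play_rows(slide=[[-1,-20,0],[-2,-40,0],[-2,-63,0],[-2,-63,0],[-2,-63,0]], turn=[0.18,0.36,0.54,0.72,0.9], fingers=[0.4,0.6,0.8,0.8,0.8])

```text
clock: 19.15
eef_pos: [530.3, 13.0, 162.2]
tool_rot: [-3.117, -0.001, 1.494]
force: [-0.9, 0.3, -0.1]
width: 68.5
```

Run:
```python
from h import *
go((529.4,13.2,160,1.115))
```

```text
t 19.15 pos [530.3  13.  162.2] rot [-3.1171e+00 -5.0000e-04  1.4940e+00] F [-0.9  0.3 -0.1] w 68.5
(529.4, 13.2, 160, 1.115) slide [0.1, -0.8, 2.2] turn 0.379
```

play_rows(slide=[[0,-0.8,2],[0,-0.8,2],[0,-0.8,2],[0,-0.8,2]], turn=[0.18,0.36,0.379,0.379], fingers=[0.8,0.8,0.8,0.8])

```text
clock: 19.65
eef_pos: [529.7, 13.2, 160.2]
tool_rot: [-3.119, 0.008, 1.118]
force: [-0.1, -0.0, -0.1]
width: 68.2
```

Run:
```python
from h import *
go((529.4,13.2,120,1.115),(529.4,13.2,83,1.115))
snap('wrist','w14')
```

```text
t 19.65 pos [529.7  13.2 160.2] rot [-3.1191  0.0083  1.1181] F [-0.1 -0.  -0.1] w 68.2
(529.4, 13.2, 120, 1.115) slide [0.2, 0.6, 40.2] turn 0.003
(529.4, 13.2, 83, 1.115) slide [0.5, 1.5, 77.2] turn 0.003
```

View pics/w14.png

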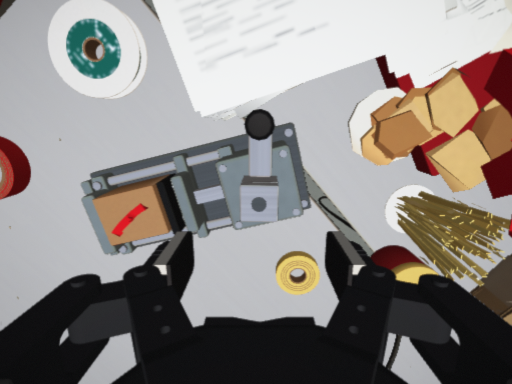

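play_rows(slide=[[0,0.5,30],[0.5,1.5,60],[0.5,1.5,77],[0.5,1.5,77],[0.5,1.5,77]], turn=[0,0,0,0,0], fingers=[0.8,0.8,0.8,0.8,0.4])

```text
clock: 20.32
eef_pos: [530.1, 12.8, 84.1]
tool_rot: [-3.12, 0.008, 1.118]
force: [0.2, -0.4, -0.1]
width: 51.6
```

play_rows(slide=[[0,0,0],[0,0,0],[0,0,0],[0,0,0]], turn=[0,0,0,0], fingers=[0.2,0,0,0])

```text
clock: 20.82
eef_pos: [528.6, 13.9, 85.2]
tool_rot: [-3.117, 0.006, 1.118]
force: [-5.8, 2.5, 8.8]
width: 27.6
```

Run:
```python
from h import *
go((529.4,13.2,120,1.118))
print(ctrl.read_state()['torque'])
```

```text
t 20.82 pos [528.6  13.9  85.2] rot [-3.1172  0.0063  1.1183] F [-5.8  2.5  8.8] w 27.6
(529.4, 13.2, 120, 1.118) slide [-0.5, 0.2, -34.8] turn 0.0
[ 0.38321272  1.13067252 -0.01173696]
```

Run:
```python
from h import *
go((528.6,13.9,95,1.118),(528.6,13.9,105,1.118),(528.6,13.9,125,1.118))
```

```text
t 20.82 pos [528.6  13.9  85.2] rot [-3.1172  0.0063  1.1183] F [-5.8  2.5  8.8] w 27.6
(528.6, 13.9, 95, 1.118) slide [-0.0, -0.3, -9.7] turn 0.0
(528.6, 13.9, 105, 1.118) slide [-0.1, -0.5, -19.7] turn 0.0
(528.6, 13.9, 125, 1.118) slide [-0.2, -1.0, -39.7] turn 0.0
```

play_rows(slide=[[0,0,-3],[0,-0.2,-7],[0,-0.3,-11]], turn=[0,0,0], fingers=[0,0,0])

```text
clock: 21.2
eef_pos: [528.6, 14.1, 96.5]
tool_rot: [-3.117, 0.006, 1.119]
force: [-0.4, 0.1, -3.9]
width: 28.1
```

Lifting freely, no side force.

play_rows(slide=[[0,-0.1,-5],[0,-0.3,-12],[0,-0.5,-22],[0,-1,-45]], turn=[0,0,0,0], fingers=[0,0,0,0])

```text
clock: 21.7
eef_pos: [528.3, 14.2, 141.9]
tool_rot: [-3.116, 0.007, 1.118]
force: [0.5, 1.1, -2.6]
width: 27.9
```

Run:
```python
from h import *
snap('wrist','w15')
go((435,-290,135,1.4))
```

```text
t 21.75 pos [530.5  13.7 144.9] rot [-3.1208  0.0045  1.1179] F [ 1.4 -0.5  0.7] w 27.8
(435, -290, 135, 1.4) slide [-314.8, 47.3, 10.3] turn -0.282
```

View pics/w15.png

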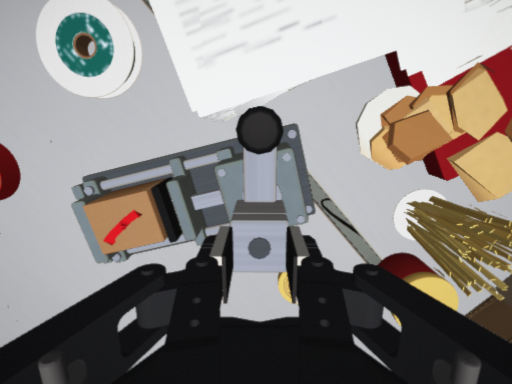

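play_rows(slide=[[-60,9,3],[-120,18,3],[-180,27,3],[-240,36,3],[-300,45,3]], turn=[-0.06,-0.12,-0.18,-0.24,-0.282], fingers=[0,0,0,0,0])

```text
clock: 22.38
eef_pos: [439.2, -277.8, 142.6]
tool_rot: [-3.122, -0.001, 1.401]
force: [0.6, 0.6, -2.0]
width: 27.8
```

Run:
```python
from h import *
go((435,-290,60,1.4))
```

```text
t 22.38 pos [ 439.2 -277.8  142.6] rot [-3.1215e+00 -1.1000e-03  1.4014e+00] F [ 0.6  0.6 -2. ] w 27.8
(435, -290, 60, 1.4) slide [-12.9, -0.4, 82.6] turn 0.001
```

play_rows(slide=[[-13,0,20],[-13,0,60],[-13,0,83],[-13,0,83],[-13,0,83]], turn=[0,0,0,0,0], fingers=[0,0,0,0,0])

```text
clock: 23.0
eef_pos: [435.9, -290.9, 60.5]
tool_rot: [-3.123, -0.0, 1.401]
force: [0.3, -0.9, -2.1]
width: 27.6
```

Run:
```python
from h import *
go((435,-290,20,1.4))
snap('top','t16');crop('t16',190,135,270,215,8,'t16c')
```

```text
t 23.0 pos [ 435.9 -290.9   60.5] rot [-3.1230e+00 -1.0000e-04  1.4012e+00] F [ 0.3 -0.9 -2.1] w 27.6
(435, -290, 20, 1.4) slide [0.8, -0.3, 40.5] turn 0.001
```

View pics/t16c.png

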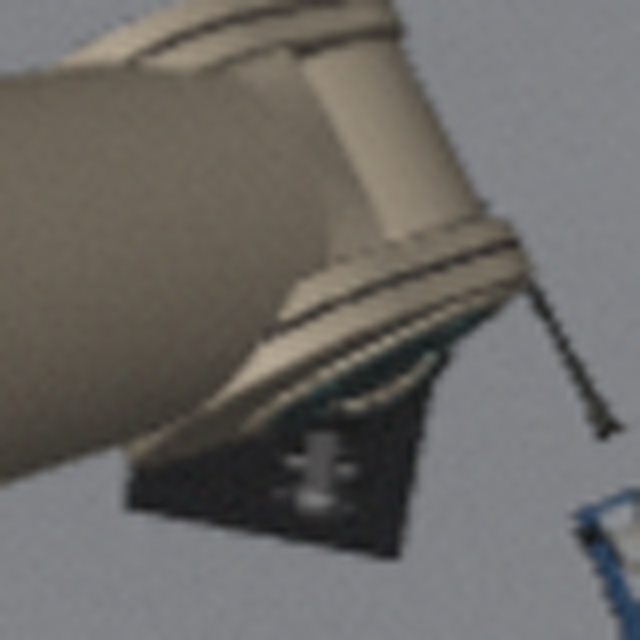

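play_rows(slide=[[0.8,-0.3,20],[0.8,-0.3,35],[0.8,-0.3,42],[0.8,-0.3,44]], turn=[0,0,0,0], fingers=[0,0,0,0])

```text
clock: 23.55
eef_pos: [435.2, -290.0, 16.6]
tool_rot: [-3.123, 0.0, 1.401]
force: [-0.5, 0.3, -2.4]
width: 27.3
```

play_rows(slide=[[0,0,1],[0,0,2],[0,0,2]], turn=[0,0,0], fingers=[0,0,0])

```text
clock: 23.92
eef_pos: [435.4, -290.2, 14.8]
tool_rot: [-3.124, 0.0, 1.401]
force: [-0.1, 0.1, -1.9]
width: 28.0
```

play_rows(slide=[[0,0,1],[0,0,2],[0,0,2.3]], turn=[0,0,0], fingers=[0,0,0])

```text
clock: 24.3
eef_pos: [435.3, -290.4, 14.2]
tool_rot: [-3.125, -0.0, 1.401]
force: [-3.6, 3.1, 16.6]
width: 27.7
```

play_rows(slide=[[0,0,0],[0,0,0],[0,0,0],[0,0,0]], turn=[0,0,0,0], fingers=[0.3,0.55,0.6,0.6])

```text
clock: 24.8
eef_pos: [435.4, -290.4, 14.1]
tool_rot: [-3.125, -0.0, 1.401]
force: [-0.3, 0.3, 0.4]
width: 51.2
```

play_rows(slide=[[0,0,-10],[0,0,-40],[0,0,-90],[0,0,-130],[0,0,-130]], turn=[0,0,0,0,0], fingers=[0.6,0.6,0.6,0.6,0.6])

```text
clock: 25.42
eef_pos: [439.3, -292.3, 147.4]
tool_rot: [-3.131, 0.002, 1.401]
force: [0.1, -0.2, -0.8]
width: 51.5
```

Run:
```python
from h import *
s=ctrl.read_state();print(s['clock'],s['eef_pos'],s['force'],s['width'])
snap('wrist','w17');snap('side','s17')
cv2.imwrite('pics/s17c.png',cv2.resize(load('s17')['im'][90:230,130:310],None,fx=4,fy=4,interpolation=cv2.INTER_CUBIC))
```

```text
25.425 [ 439.32245763 -292.3088519   147.39058876] [ 0.08408539 -0.19369492 -0.83897592] 51.453787476200795
```

View pics/w17.png

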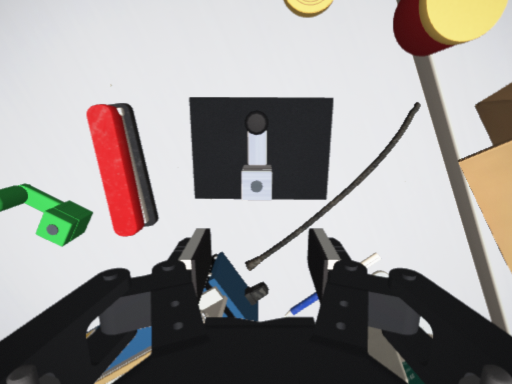

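View pics/s17c.png

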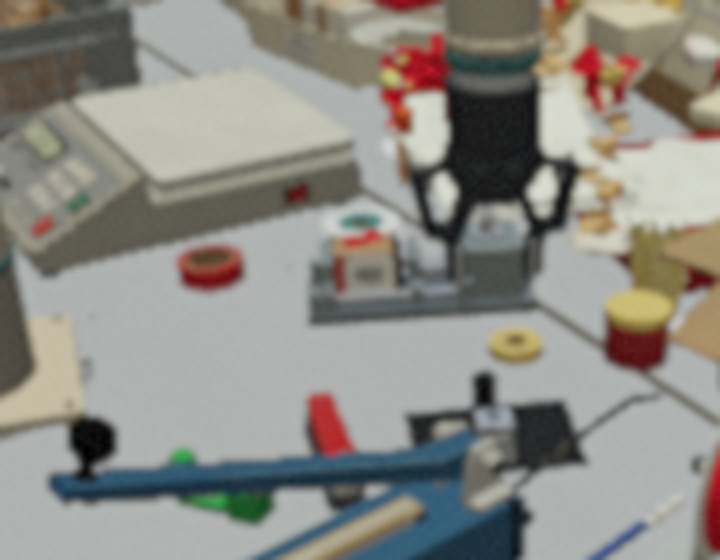

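Run:
```python
from h import *
z=load('w17')
H=px(z,257,186,h=43);k=px(z,257,122,h=51);print('hub',H,px(z,257,186),'knob',k,px(z,257,122),np.linalg.norm((H-k)[:2]))
C=[px(z,u,v,h=3) for u,v in [(190,97),(333,98),(327,199),(195,199)]]
M=sum(C)/4;ex=C[1]-C[0];ex/=np.linalg.norm(ex);ey=np.array([-ex[1],ex[0],0]);print('mat',M,np.linalg.norm(C[1]-C[0]),np.linalg.norm(C[2]-C[1]),'local',(H-M)@ex,(H-M)@ey)
crop('w17',180,85,345,210,4,'w17c')
```

```text
hub [ 437.92433232 -290.97013868   43.        ] [ 438.08857331 -290.31182134   45.80351687] knob [ 448.49852752 -231.27208986   51.        ] [ 448.52506413 -231.2536653    52.3290986 ] 60.627309336847794
mat [ 446.72670157 -262.28617998    3.        ] 147.64376735785083 108.34750081037261 local -3.5729418104278885 -29.790691133436365
```

View pics/w17c.png

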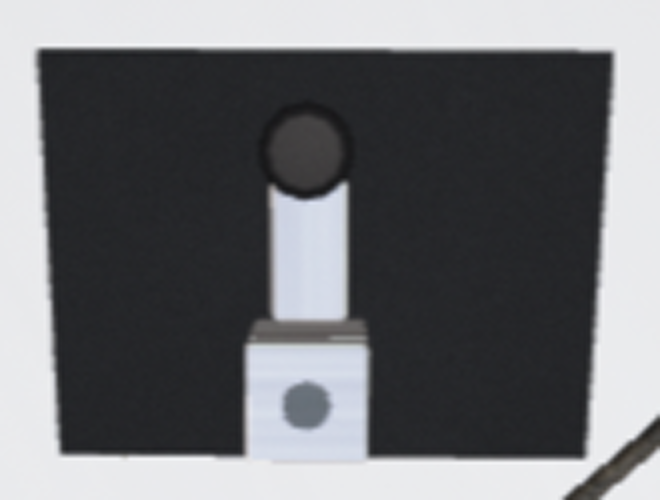

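Run:
```python
from h import *
snap('top','t18');crop('t18',95,115,205,205,7,'t18c')
s=ctrl.read_state();print(s['clock'],s['force'])
```

```text
25.575 [0.67691346 0.29651418 0.03793281]
```

View pics/t18c.png

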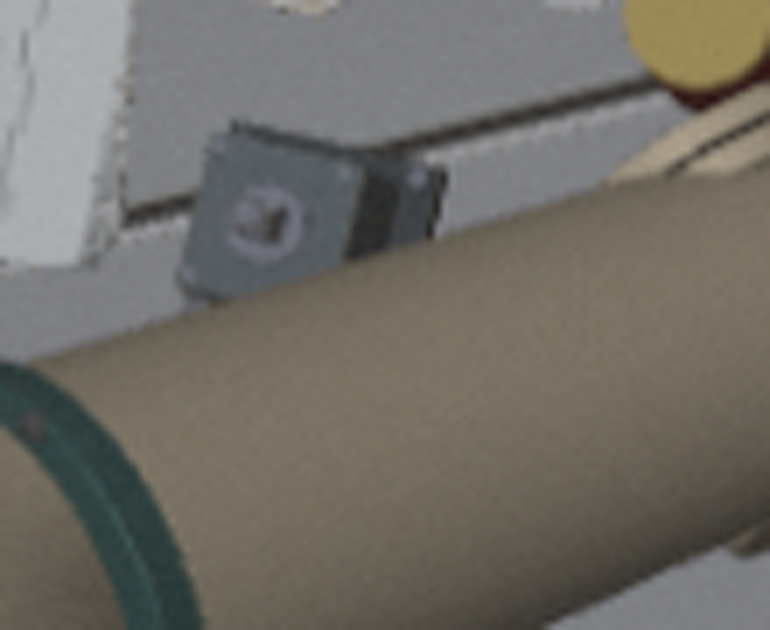

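Run:
```python
from h import *
go((480,-30,230,1.4))
```

```text
t 25.57 pos [ 437.1 -290.1  143.6] rot [-3.1240e+00 -1.0000e-03  1.4012e+00] F [0.7 0.3 0. ] w 51.0
(480, -30, 230, 1.4) slide [263.7, -3.1, -86.1] turn 0.001
```

play_rows(slide=[[20,0,-60],[80,-3,-86],[140,-3,-86],[200,-3,-86],[264,-3,-86]], turn=[0,0,0,0,0], fingers=[0.6,0.6,0.6,0.6,0.6])

```text
clock: 26.2
eef_pos: [479.3, -29.2, 228.9]
tool_rot: [-3.122, -0.001, 1.401]
force: [0.9, 0.1, 0.0]
width: 51.1
```

play_rows(slide=[[0,0,0],[0,0,0]], turn=[0,0], fingers=[0.6,0.6])

```text
clock: 26.45
eef_pos: [478.5, -29.5, 228.0]
tool_rot: [-3.12, 0.001, 1.401]
force: [0.7, -0.9, -1.2]
width: 51.1
```

Run:
```python
from h import *
snap('wrist','w19');crop('w19',90,60,350,250,3,'w19c')
```

```text
(no output)
```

View pics/w19c.png

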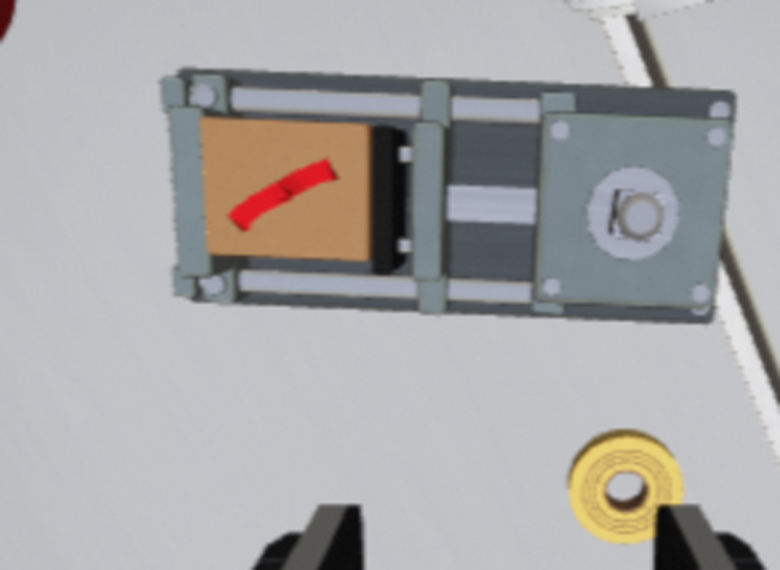

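Run:
```python
from h import *
crop('w19',280,110,325,155,14,'w19d')
```

```text
(no output)
```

View pics/w19d.png

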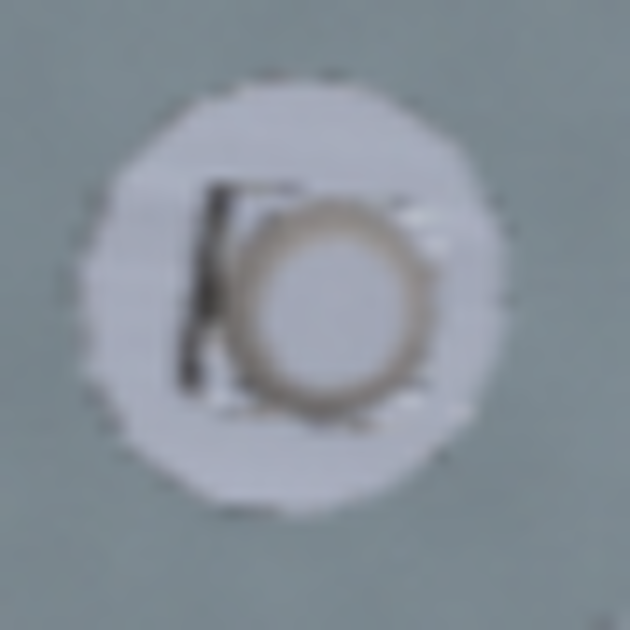

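Run:
```python
from h import *
print(ctrl.read_state()['force'], ctrl.finish_job(), ctrl.read_state()['clock'])
```

```text
the job is handed in; nothing more can be done
the job is handed in; nothing more can be done
```

The job is handed in after about 26.5 s of the 72 s; no verdict is reported. As far as I can measure, the carton is clamped and the crank is back on the mat.

**What I did**
- I took the steel crank with the black knob, not the green or yellow look-alikes.
- I read the square's angle from the wrist camera. The hub dropped onto the collar with no search and at most about 12 N.
- I wound it clockwise by the knob until the knob resisted with 7.8–8.4 N, which is about 50 N on the pad. I then backed off gently, let go and lifted the crank straight off without side force.
- I laid it flat on the mat.

**Last checks**
- **Carton:** it stands upright between the fixed jaw and the pad, with no visible gaps.
- **Pad force:** after letting go I could not measure it directly. The shaft's final angle (about 1.25 rad) suggests roughly 15 N, which fits the stated 15–25 N friction hold and is above the 8 N needed.
- **Crank:** the hub is about (-4, -30) mm from the mat centre, knob up and flat.
- **Bystanders:** the ribbon roll and tin look untouched in the pictures, but I did not re-measure their positions.
- **Robot:** it is clear of everything.

**What went wrong on the way:** I wound the first 3 rad too fast. The crank tilted about 0.08 rad and the grip slipped a few millimetres. I lifted the knob to straighten it and went on slower. At full load the hub was upright (tilt 0.016 rad) and on the collar. The tool also drifted about 0.02–0.04 rad off vertical, with no visible effect.

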